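Feed one graphite pad from the gravity magazine to the corner stop

ROBOT

A 6-joint arm with a two-finger parallel gripper is mounted at the origin on the work surface. World frame = base frame: x ahead of the robot, y to its left, z up, the work surface at z = 0. Lengths are in mm, angles in rad, forces in N, time in s.
With the tool pointing down it reaches from about 350 to 925 mm from the base axis. Payload 6.4 kg.
Tool frame: the origin (TCP) lies at the very end of the fingers, on their centre line; the grasp point (between the pads) lies 19 mm behind it; z points along the fingers, x is the direction in which the jaws open and shut, and the axes are right-handed (so a half turn about z gives the same grasp; the last joint's range is limited). The gripper opens to 85 mm and grips with 20 to 120 N. Pads are 22 mm wide; open, the fingers measure 114 mm over their backs; the gripper's body (76 mm by 85 mm) begins 54 mm behind the grasp point. The pads swing forward as they close: fully open they stand 13 mm farther back than shut.
Start: joints at [-1.397, 0.245, 1.558, -0, 1.339, -0.174], TCP at [221.545, -611.091, 231.29] pointing down, gripper open.
Joint ranges: [-3.13, 3.13], [-1.02, 2.26], [0.13, 2.54], [-0.95, 4.09], [0.21, 2.88], [-2.74, 2.74]. Speed limits (rad/s): [2.57, 2.57, 3.14, 3.14, 3.14, 3.14].

INTERFACE

Orientations are given as a rotation vector (axis times angle).
In Python, from station import robot gives the robot as it stands.
- The arm moves only by the tool arm_command, never from a script. Its argument "increments" is a list of rows, each an object of numbers: "dx", "dy", "dz": the shift along the world's x, y, z in mm; "rx", "ry", "rz": the turn, a rotation vector about the world's x, y, z in degrees. In form: [{"dx": .., "dy": .., "dz": .., "rx": .., "ry": .., "rz": ..}, ...]. A call has 1 to 12 rows; each row is the pose to reach, as a shift and turn from the pose commanded when the call began; what a row does not reach only later rows make up. A row lasts 1/12 s, in which the tool goes at most 41.7 mm and 7.16 degrees, less where a joint would pass 70% of its speed; a pose out of reach is approached as far as the arm can. A call with a gripper value outside its range is refused whole. "fingers" is the finger opening in mm, from 0 to 85.4, set as the call begins (left out, the last holds). The fingers move at their own pace and stop on an object; "newtons" is the grip in N (left out, the last holds). Time passes only in rows, so rows that repeat a pose let the fingers close. It gives the time, the measured TCP pose, the force and the opening at its end, in the units of the state.
- robot.observe(): the state, without advancing time (a new reading comes with each control period).
- robot.capture(name): name is "scene" or "top" or "wrist"; returns the picture (480x640x3 uint8, red, green, blue); there is no depth.
- robot.camera_model(name): a dict with "fx", "fy", "cx", "cy" (pixels), "D" ([k1, k2, p1, p2, k3] as OpenCV has them; the pictures are not rectified), "world_from_camera" (4x4, takes a point from camera to world coordinates); the wrist camera has in their place "tool_from_camera" (4x4, takes a point from camera to tool coordinates, whose origin is the TCP and whose axes are the tool frame's). Camera axes: x right, y down, z forward; pixel columns grow to the right and rows downward; lengths in mm; the calibration is good to about 2 mm. A picture is of the moment at which its call begins: read the wrist's pose just before it. camera_model takes no time and is no camera call.
- robot.sign_off(): hands the job in, once; it reports no verdict.
Trained networks look in the newest picture that a camera, given by its name, has taken for a name from the list of things; names that differ only in an ending like _2 or _b are one class to them, and where a whole thing is asked for, a point or a joint stands for the part that bears it (a point fixed in the world has none). Each returns a list of dicts, best first, with "score" (0 to 1); they miss things now and then, are a little off and sometimes report something else, mostly with a low value. They report only what shows in the picture. A call takes as long as a camera call. They do not tell look-alikes from the thing itself.
- robot.boxes_of(camera, query): "box" ([left, top, width, height] in pixels, round what is visible of it).
- robot.cut_out(camera, query): "region" (480x640 bool, what is visible of it) and "box" ([left, top, width, height] in pixels, round what is visible of it).
The state is a dict: "clock": time; "q": joint angles; "dq": joint speeds; "joint_efforts": joint torques, N m; "ee_pos": TCP position; "tool_rot": TCP orientation; "wrist_force": force on the tool from outside, world axes, zero at the start; "wrist_torque": the same for the moment, N m; "gripper_width": finger opening in mm.
Only numpy, scipy, OpenCV 4.12 (cv2) and the standard library are available. Lean on these libraries where they do the work, as an engineer would, in place of code of your own. Each camera call takes 0.05 s, during which the arm holds its last target.

TASK

At the glass bench, use the wooden push blade to slide the bottom graphite pad out of the magazine, then draw the blade right back out so that the rest of the stack drops down. Slide the pad along the bench, without lifting or tipping it, until it sits flat and square in the steel corner stop, tight against both of its fences. Leave the blade lying on the bench clear of the magazine, and disturb nothing else.

Things in the scene. Friction and masses are not known exactly. Their poses are not given: they have to be found in the camera images.
- magazine: Fixed floorless, lidless aluminium tower, 64 mm high; pads lie on the bench. Origin: bench level, centre of its 64 x 64 mm shaft; x = feed direction (pads leave at +x). Side walls |y| 32-38 mm, x -38 to 38, to the bench. Rear and front walls (|x| 32-38 mm): two strips each, |y| 12-32 mm, starting 18 mm above the bench, leaving openings 64 wide, 18 high. Feet 4 mm high reach |y| 54 mm
- pad1: The bottom graphite pad of the stack, dark grey, 60 x 60 x 14 mm, about 90 g, loose. Origin at the centre of its underside; x and y along its edges; at the start its axes and origin are those of the magazine. All four pads are alike.
- pad2: Second pad of the stack, resting on pad1 (origin at centre of underside, 14 mm above the bench at the start).
- pad3: Third pad of the stack (underside 28 mm above the bench at the start).
- pad4: Top pad of the stack (underside 42 mm above the bench at the start).
- blade: Loose wooden push blade, 160 g, flat on the bench: bar 46 mm wide (y), 12 thick, from x -20 to +165 mm, with an upright handle block 40 (x) by 22 (y) mm, its top 62 mm above the bar's underside. Origin under the handle's centre, at the bar's underside; x points along the bar to the pushing tip. The bar passes under the magazine's openings, the handle does not. Grip the handle across its 22 mm
- blade_tip (a point): Middle of the blade's pushing end, at its underside, 165 mm from the handle's centre.
- stop: Corner stop of two steel bars 10 mm wide, 10 high, fixed to the bench ahead of the magazine. Origin: bench level, where the pad's centre lies when home. Front fence: inner face at x = +30 mm, y -40 to 40. Side fence: inner face at y = +30 mm, x -40 to 30. Its x is within 0.25 rad of the magazine's x; its -x and -y sides are open
- burner: Fixed brass bench burner, a bystander, 83 mm high, base 70 x 70 mm; origin on the bench 20 mm from the base's centre, x axis away from the nozzle. The nozzle reaches x = -35 mm.
- rod_rest: Fixed dark steel rest with three toothed combs and glass rods, a bystander, base 110 x 130 mm, combs 150 mm long along its y, up to 130 mm high. Origin under its centre.
- jar: Loose amber glass jar with a metal cap, a bystander, 42 mm in diameter, 70 mm high. Origin at the centre of its underside.
- tin: Loose open steel tin, a bystander, 44 mm in diameter, 65 mm high. Origin at the centre of its underside.
- marver: Loose graphite paddle with a wooden handle lying on the bench, a bystander, about 210 mm long, 50 mm wide, 18 mm high. Origin under the centre of its 75 mm graphite blade; the handle runs to its -x.
There are look-alikes about, which are no part of the job. Leave any green or turquoise look-alike of the stop alone.

How it is judged:
By the outcome, as a careful person would: the job done as asked, in the order asked, and still so for the second after the job is handed in, with the robot touching nothing.
It also fails if it takes over 72 s, if anything falls off the work surface, if the arm or the gripper's body presses on something with over 40 N, if the wrist force passes 120 N, or if a joint passes its speed limit or range.

## Working session

There is one attempt and no reset: what is moved stays moved. The work goes in short steps, Python scripts to look and compute and a tool call to move; the robot and the scene stay as the last step left them, time stands still between calls to the robot, and variables do not carry over. Pictures are saved under pics/ and viewed, and the job is handed in when it is done.

Besides the shell and the picture viewer there is one more tool, called as name(argument=value, ...), one argument or row to a line, values as JSON. arm_command: Moves the arm, as the interface text tells. Its arguments: {"type":"object","properties":{"increments":{"type":"array","items":{"type":"object","properties":{"dx":{"type":"number"},"dy":{"type":"number"},"dz":{"type":"number"},"rx":{"type":"number"},"ry":{"type":"number"},"rz":{"type":"number"}}}},"fingers":{"type":"number"},"newtons":{"type":"number"}},"required":["increments"]}

```bash
ls; mkdir -p pics; python3 - <<'E'
from station import robot
import cv2
for n in ["scene","top"]:
    cv2.imwrite(f"pics/{n}0.png",robot.capture(n)[:,:,::-1])
    m=robot.camera_model(n);print(n,m)
print(robot.camera_model("wrist"))
print(robot.observe())
E
```

```text
pics
scene {'fx': 493.81677523870974, 'fy': 493.81677523870974, 'cx': 313.52625621641283, 'cy': 242.22395744274107, 'D': array([-0.12183876,  0.        ,  0.        ,  0.        ,  0.        ]), 'world_from_camera': array([[ 6.76823774e-01,  3.99035792e-01, -6.18611360e-01,
         1.17992570e+03],
       [ 7.36054392e-01, -3.80024912e-01,  5.60183004e-01,
        -5.57772222e+02],
       [-1.15546586e-02, -8.34476784e-01, -5.50921943e-01,
         6.38720217e+02],
       [ 0.00000000e+00,  0.00000000e+00,  0.00000000e+00,
         1.00000000e+00]])}
top {'fx': 559.7565795879457, 'fy': 559.7565795879457, 'cx': 320.9385790937397, 'cy': 244.33478395051975, 'D': array([-0.16527153,  0.        ,  0.        ,  0.        ,  0.        ]), 'world_from_camera': array([[ 3.82335443e-03, -9.88083685e-01,  1.53870121e-01,
         3.55765683e+02],
       [-9.99825596e-01, -9.64397402e-04,  1.86506793e-02,
        -1.59966502e+01],
       [-1.82800400e-02, -1.53914594e-01, -9.87915046e-01,
         1.19054977e+03],
       [ 0.00000000e+00,  0.00000000e+00,  0.00000000e+00,
         1.00000000e+0
[... 520 characters left out ...]

         1.00000000e+00]])}
{'clock': 0.1, 'q': array([-1.39708368e+00,  2.45753716e-01,  1.55889935e+00,  7.77792801e-06,
        1.33871293e+00, -1.74098431e-01]), 'dq': array([ 0.00013965, -0.001322  , -0.00333509,  0.00080566, -0.00173302,
       -0.00086125]), 'joint_efforts': array([ 3.57294830e-04, -4.30670035e+01, -3.27130187e+01, -8.19118009e-05,
        2.82338689e-03,  1.36856730e-05]), 'ee_pos': array([ 221.46591485, -610.56881993,  230.28056344]), 'tool_rot': array([-2.57127760e+00,  1.80283658e+00,  1.96012149e-03]), 'wrist_force': array([ 0.54020262, -0.12988686,  0.14152511]), 'wrist_torque': array([-0.05898531, -0.00199382, -0.01774026]), 'gripper_width': 85.38461323196863}
```

View pics/scene0.png

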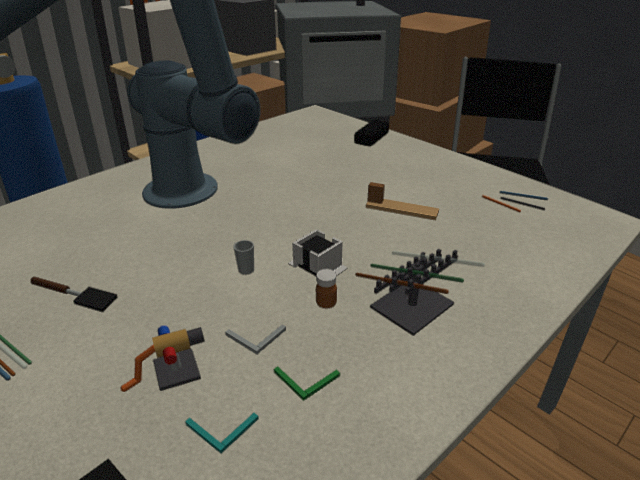

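View pics/top0.png

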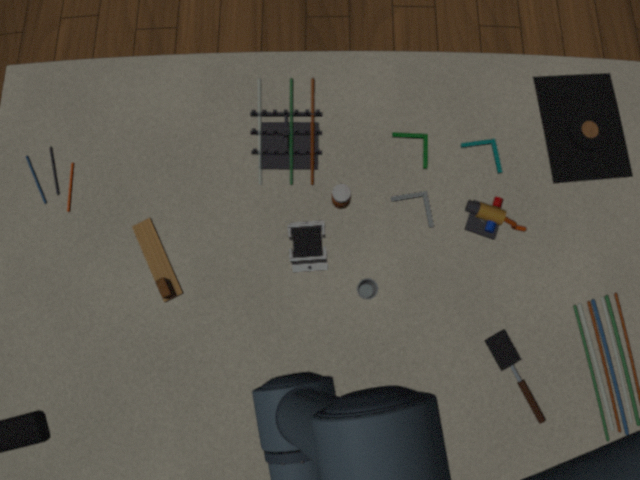

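Top view: the magazine is at about (308,245) and the blade at about (155,260) with its handle at (168,288). Three corner stops show: grey (415,205), green (412,148) and turquoise (482,152). The task wants steel, so the grey one fits. Next I'll check it in an enlarged crop and take the first measurements.

```bash
cat > h.py <<'E'
import numpy as np,cv2
from scipy.spatial.transform import Rotation as R
from station import robot
def cam(n,st=None):
    m=robot.camera_model(n)
    K=np.array([[m['fx'],0,m['cx']],[0,m['fy'],m['cy']],[0,0,1]])
    if n=='wrist':
        st=st or robot.observe()
        T=np.eye(4);T[:3,:3]=R.from_rotvec(st['tool_rot']).as_matrix();T[:3,3]=st['ee_pos']
        W=T@m['tool_from_camera']
    else: W=m['world_from_camera']
    return K,np.array(m['D']),W
def ray(c,px,z=0):
    K,D,W=c
    p=cv2.undistortPoints(np.array(px,float).reshape(-1,1,2),K,D).reshape(-1,2)
    d=np.c_[p,np.ones(len(p))]@W[:3,:3].T;o=W[:3,3]
    return o+d*((z-o[2])/d[:,2])[:,None]
def proj(c,P):
    K,D,W=c
    Q=(np.array(P,float).reshape(-1,3)-W[:3,3])@W[:3,:3]
    return cv2.projectPoints(Q,np.zeros(3),np.zeros(3),K,D)[0].reshape(-1,2)
def pl(pose,pts):
    x,y,a=pose;c,s=np.cos(a),np.sin(a);pts=np.array(pts,float)
    return np.c_[x+c*pts[:,0]-s*pts[:,1],y+s*pts[:,0]+c*pts[:,1],pts[:,2]]
E
python3 - <<'E'
from h import *
im=robot.capture('top')[:,:,::-1]
cv2.imwrite('pics/topc1.png',cv2.resize(im[120:310,110:310],None,fx=3,fy=3,interpolation=2))
cv2.imwrite('pics/topc2.png',cv2.resize(im[170:300,290:450],None,fx=5,fy=4.6,interpolation=2))
c=cam('top')
for q in ['blade','magazine','stop']:
    for r in robot.cut_out('top',q)[:3]:
        m=r['region'].astype(np.uint8);cs=max(cv2.findContours(m,0,1)[0],key=cv2.contourArea)
        b=cv2.boxPoints(cv2.minAreaRect(cs));print(q,r['score'],r['box'],ray(c,b,0)[:,:2].round(0).tolist())
E
```

```text
blade 0.59 [132.5, 218.4, 53.6, 80.5] [[581.0, 431.0], [601.0, 385.0], [433.0, 301.0], [413.0, 346.0]]
blade 0.39 [249.4, 72.4, 74.1, 112.0] [[929.0, 172.0], [927.0, 8.0], [675.0, 7.0], [676.0, 163.0]]
magazine 0.94 [287.6, 218.2, 40.6, 50.3] [[530.0, 79.0], [538.0, -4.0], [487.0, -9.0], [480.0, 74.0]]
stop 0.85 [458.0, 136.4, 48.8, 35.7] [[766.0, -304.0], [815.0, -339.0], [750.0, -429.0], [701.0, -393.0]]
stop 0.79 [389.9, 191.1, 47.9, 36.2] [[641.0, -145.0], [691.0, -180.0], [627.0, -268.0], [578.0, -233.0]]
stop 0.6 [389.6, 135.4, 39.6, 34.3] [[712.0, -147.0], [796.0, -152.0], [794.0, -233.0], [710.0, -227.0]]
```

View pics/topc1.png

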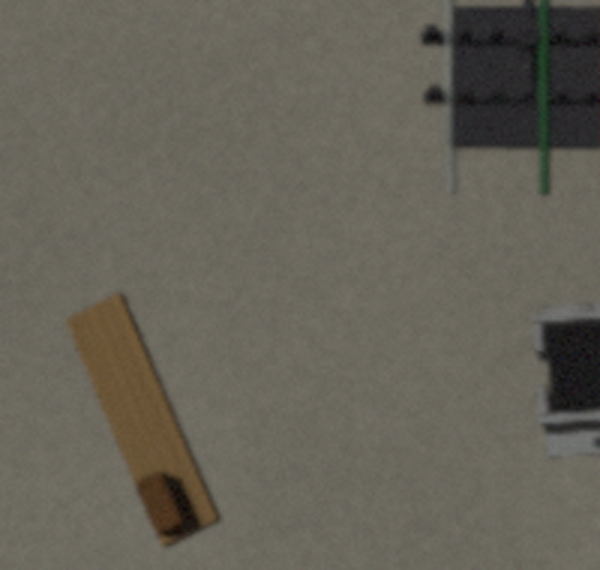

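View pics/topc2.png

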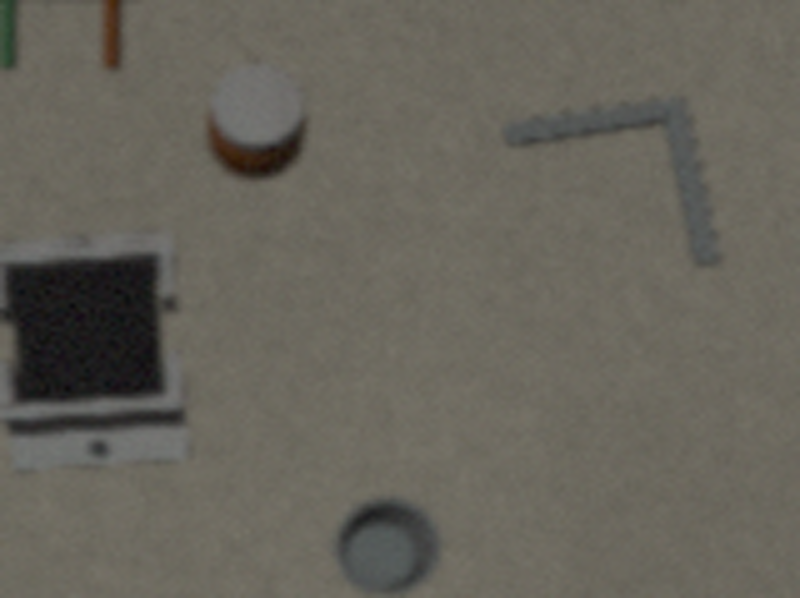

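The crop confirms that the grey steel stop is the one, with its corner at about (425,195) in the top picture. Its geometry means the feed direction is world -y. I'll move the wrist camera over the blade.

arm_command(
  increments=[
    {"dx": 250,"dy": 400,"rz": 85},
    {"dx": 250,"dy": 400,"rz": 85},
    {"dx": 250,"dy": 400,"rz": 85},
    {"dx": 250,"dy": 400,"rz": 85},
    {"dx": 250,"dy": 400,"rz": 85},
    {"dx": 250,"dy": 400,"rz": 85},
    {"dx": 250,"dy": 400,"rz": 85},
    {"dx": 250,"dy": 400,"rz": 85},
    {"dx": 250,"dy": 400,"rz": 85},
    {"dx": 250,"dy": 400,"rz": 85},
    {"dx": 250,"dy": 400,"rz": 85},
    {"dx": 250,"dy": 400,"rz": 85},
  ],
)

```text
invalid input at $.increments[0]: expected keys dx, dy, dz, rx, ry, rz
```

```bash
python3 - <<'E'
from h import *
st=robot.observe();im=robot.capture('wrist')
cv2.imwrite('pics/w1.png',im[:,:,::-1]);print(st['ee_pos'],st['tool_rot'],st['q'])
np.savez('w1.npz',p=st['ee_pos'],r=st['tool_rot'])
E
```

```text
[ 221.4978084  -610.90516922  230.88115563] [-2.57183557e+00  1.80333454e+00  7.63488470e-04] [-1.39713113e+00  2.45398676e-01  1.55820493e+00  2.25059135e-05
  1.33869859e+00 -1.74093612e-01]
```

View pics/w1.png

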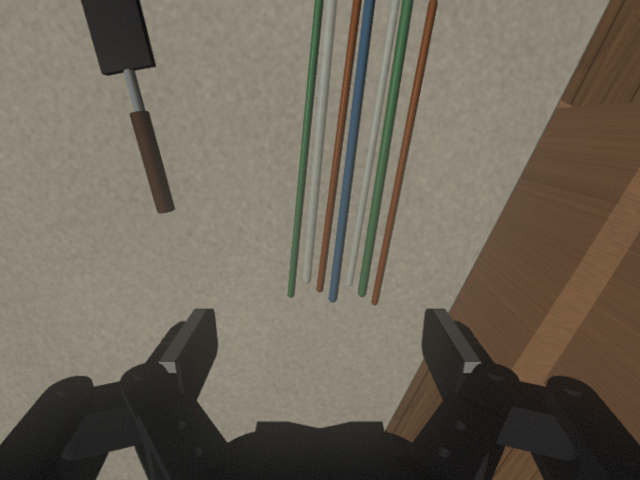

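arm_command(
  increments=[
    {"dx": 250,"dy": 400,"dz": 0,"rx": 0,"ry": 0,"rz": 85},
    {"dx": 250,"dy": 400,"dz": 0,"rx": 0,"ry": 0,"rz": 85},
    {"dx": 250,"dy": 400,"dz": 0,"rx": 0,"ry": 0,"rz": 85},
    {"dx": 250,"dy": 400,"dz": 0,"rx": 0,"ry": 0,"rz": 85},
    {"dx": 250,"dy": 400,"dz": 0,"rx": 0,"ry": 0,"rz": 85},
    {"dx": 250,"dy": 400,"dz": 0,"rx": 0,"ry": 0,"rz": 85},
    {"dx": 250,"dy": 400,"dz": 0,"rx": 0,"ry": 0,"rz": 85},
    {"dx": 250,"dy": 400,"dz": 0,"rx": 0,"ry": 0,"rz": 85},
    {"dx": 250,"dy": 400,"dz": 0,"rx": 0,"ry": 0,"rz": 85},
    {"dx": 250,"dy": 400,"dz": 0,"rx": 0,"ry": 0,"rz": 85},
    {"dx": 250,"dy": 400,"dz": 0,"rx": 0,"ry": 0,"rz": 85},
    {"dx": 250,"dy": 400,"dz": 0,"rx": 0,"ry": 0,"rz": 85},
  ],
)

```text
clock: 1.35
ee_pos: [473.3, -206.9, 231.5]
tool_rot: [-3.112, -0.424, -0.002]
wrist_force: [0.1, 0.3, 0.6]
gripper_width: 85.3
```

```bash
cat > snap.py <<'E'
import sys
from h import *
n=sys.argv[1]
st=robot.observe();im=robot.capture('wrist')
cv2.imwrite(f'pics/{n}.png',im[:,:,::-1]);print(st['clock'],st['ee_pos'].round(1),st['tool_rot'].round(4),st['q'].round(3))
np.savez(f'{n}.npz',p=st['ee_pos'],r=st['tool_rot'])
E
python3 snap.py w2
```

```text
1.35 [ 473.3 -206.9  231.5] [-3.112e+00 -4.240e-01 -1.900e-03] [-0.633 -0.072  1.896  0.002  1.317 -0.904]
```

View pics/w2.png

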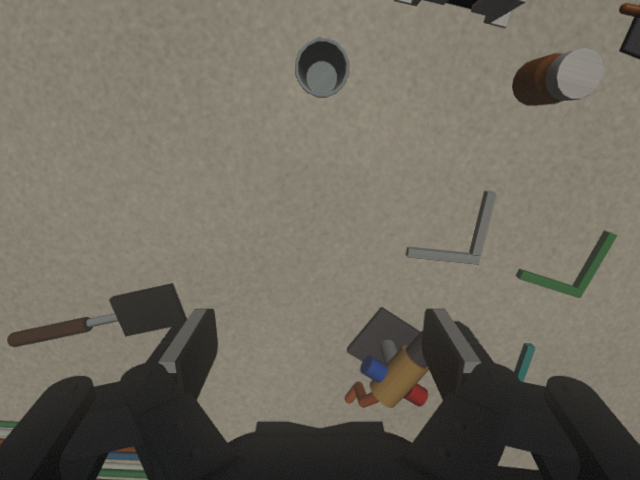

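arm_command(
  increments=[
    {"dx": 77,"dy": 417,"dz": 20,"rx": 0,"ry": 0,"rz": 71},
    {"dx": 77,"dy": 417,"dz": 20,"rx": 0,"ry": 0,"rz": 71},
    {"dx": 77,"dy": 417,"dz": 20,"rx": 0,"ry": 0,"rz": 71},
    {"dx": 77,"dy": 417,"dz": 20,"rx": 0,"ry": 0,"rz": 71},
    {"dx": 77,"dy": 417,"dz": 20,"rx": 0,"ry": 0,"rz": 71},
    {"dx": 77,"dy": 417,"dz": 20,"rx": 0,"ry": 0,"rz": 71},
    {"dx": 77,"dy": 417,"dz": 20,"rx": 0,"ry": 0,"rz": 71},
    {"dx": 77,"dy": 417,"dz": 20,"rx": 0,"ry": 0,"rz": 71},
    {"dx": 77,"dy": 417,"dz": 20,"rx": 0,"ry": 0,"rz": 71},
    {"dx": 77,"dy": 417,"dz": 20,"rx": 0,"ry": 0,"rz": 71},
    {"dx": 77,"dy": 417,"dz": 20,"rx": 0,"ry": 0,"rz": 71},
    {"dx": 77,"dy": 417,"dz": 20,"rx": 0,"ry": 0,"rz": 71},
  ],
)

```text
clock: 2.4
ee_pos: [548.7, 207.7, 251.3]
tool_rot: [2.297, 2.143, 0.0]
wrist_force: [0.4, 0.2, -0.5]
gripper_width: 85.6
```

```bash
python3 snap.py w3
```

```text
2.4 [548.7 207.7 251.3] [2.2969e+00 2.1431e+00 2.0000e-04] [ 0.169  0.082  1.705 -0.     1.355 -1.333]
```

View pics/w3.png

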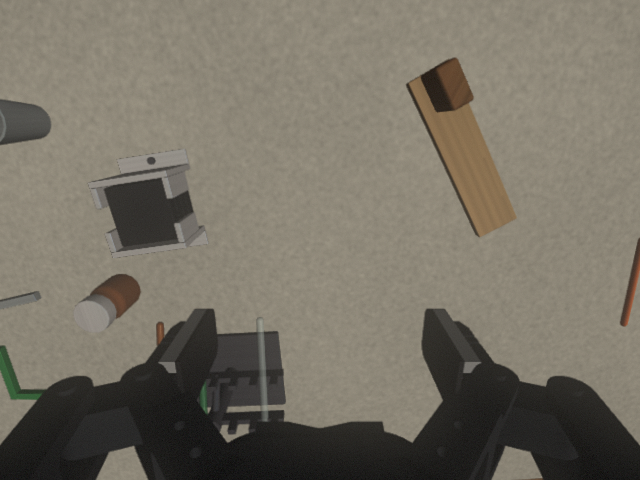

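w3 shows the magazine at about (150,205) and the blade from its handle (447,85) to its tip (498,227). w2 shows the steel stop with its corner at about (475,258). I'll enlarge each to read corners.

```bash
python3 - <<'E'
import cv2
a=cv2.imread('pics/w3.png');b=cv2.imread('pics/w2.png')
def cr(im,x0,y0,x1,y1,s,n):
    o=cv2.resize(im[y0:y1,x0:x1],None,fx=s,fy=s,interpolation=cv2.INTER_CUBIC)
    o=cv2.convertScaleAbs(o,alpha=1.5)
    for x in range((x0+9)//10*10,x1,10):
        cv2.putText(o,str(x),((x-x0)*s,10),0,.35,(0,255,255));cv2.line(o,((x-x0)*s,12),((x-x0)*s,18),(0,255,255))
    for y in range((y0+9)//10*10,y1,10):
        cv2.putText(o,str(y),(0,(y-y0)*s+4),0,.35,(0,255,255));cv2.line(o,(24,(y-y0)*s),(30,(y-y0)*s),(0,255,255))
    cv2.imwrite(n,o)
cr(a,395,45,535,245,3,'pics/cb.png');cr(a,80,142,215,265,4,'pics/cm.png');cr(b,395,180,505,275,6,'pics/cs.png')
E
```

```text
(no output)
```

View pics/cb.png

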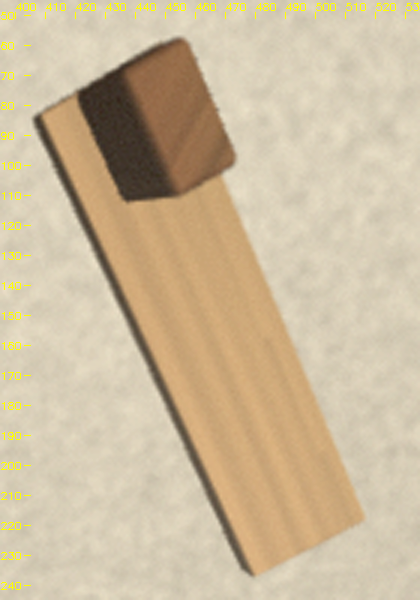

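View pics/cm.png

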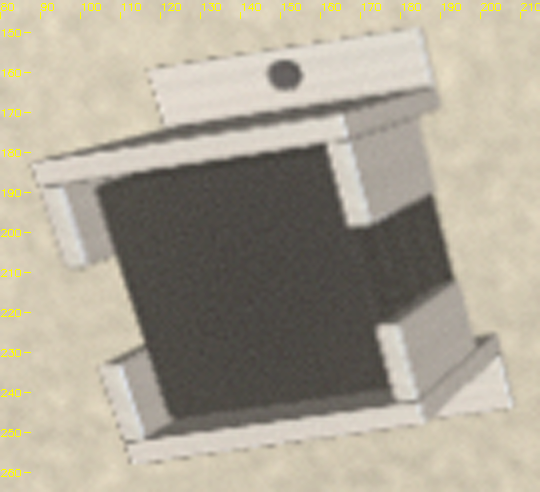

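View pics/cs.png

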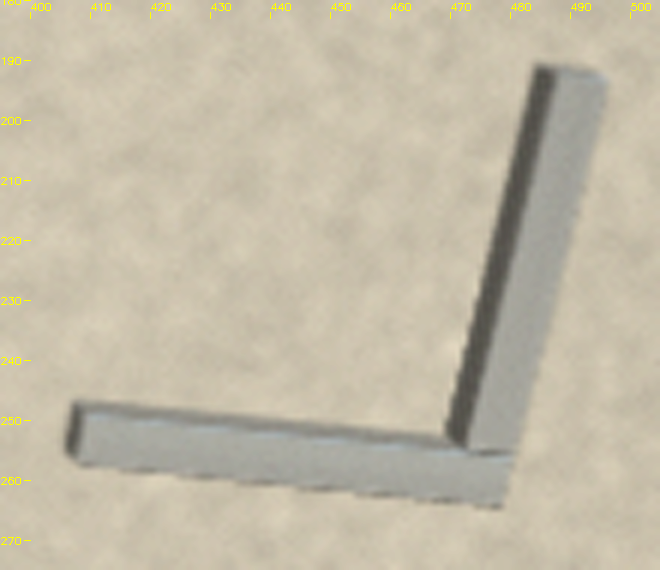

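```bash
cat > fit.py <<'E'
from h import *
from scipy.optimize import least_squares
def wc(n):
    d=np.load(n+'.npz');return cam('wrist',{'ee_pos':d['p'],'tool_rot':d['r']})
def fit(c,obj,px,x0):
    px=np.array(px)
    f=lambda p:(proj(c,pl(p,obj))-px).ravel()
    r=least_squares(f,x0,x_scale=[10,10,.1],loss='soft_l1');print(r.x[:2].round(1),np.degrees(r.x[2]).round(2));print(r.fun.reshape(-1,2).round(1).tolist());return r.x
E
python3 - <<'E'
from fit import *
w3=wc('w3');w2=wc('w2')
b=fit(w3,[[165,23,12],[165,-23,12],[-20,-23,12],[-20,-11,62],[-20,11,62],[20,11,62],[20,-11,62]],[[516,218.3],[479.7,237],[409,82.7],[436.7,67.3],[456.7,57.7],[473.3,99],[454.3,110]],[440,330,.4])
m=fit(w3,[[38,-38,64],[-38,-38,64],[38,38,64],[-38,38,64]],[[88.7,183.2],[166.2,170.5],[112.7,258],[186.2,247.2]],[510,35,-1.6])
s=fit(w2,[[30,30,0],[30,30,10],[40,40,10],[30,-40,0],[30,-40,10],[40,-40,10],[-40,30,10],[-40,40,10],[-40,30,0]],[[469.5,252.2],[473.2,254.8],[478.8,264.5],[407.7,246.8],[409.3,247.8],[408.3,257.3],[487.7,191],[496.2,192.2],[484.3,190.5]],[600,-190,-1.5])
d=s-m;a=m[2];print('stop in mag',np.cos(a)*d[0]+np.sin(a)*d[1],-np.sin(a)*d[0]+np.cos(a)*d[1],d[2])
np.savez('poses',b=b,m=m,s=s)
# cross-check in top
im=cv2.imread('pics/top0.png');c=cam('top')
for p,o in [(b,[[165,23,12],[165,-23,12],[-20,-23,12],[20,11,62],[-20,-11,62]]),(m,[[38,-38,64],[-38,-38,64],[38,38,64],[-38,38,64]]),(s,[[30,30,10],[40,40,10],[40,-40,10],[-40,40,10]])]:
    print(proj(c,pl(p,o)).round(1).tolist())
E
```

```text
[443.  331.8] 25.75
[[1.5, 0.1], [-0.6, 1.0], [-0.9, -0.5], [-2.0, 0.8], [1.7, -3.5], [3.4, -0.6], [-0.7, 1.4]]
[539.2  34.9] -85.97
[[-0.9, -0.9], [-0.1, -0.2], [0.3, 0.2], [0.6, 1.0]]
[ 613.1 -190.3] -80.1
[[-0.4, -0.3], [-0.4, 0.2], [0.7, -0.1], [-0.4, -0.7], [0.1, 1.3], [-0.5, 0.5], [0.4, 0.3], [1.3, 0.0], [-0.4, -0.9]]
stop in mag 229.8411577179317 57.912542605170124 0.10259011720807187
[[131.1, 225.2], [149.7, 216.2], [182.2, 292.5], [153.7, 280.2], [170.7, 293.2]]
[[326.3, 257.6], [289.0, 260.2], [323.8, 221.0], [286.9, 223.5]]
[[422.9, 195.2], [426.4, 190.1], [433.8, 225.7], [390.5, 196.1]]
```

arm_command(
  increments=[
    {"dx": -106,"dy": 124,"dz": -120,"rx": 0,"ry": 0,"rz": 29.7},
    {"dx": -106,"dy": 124,"dz": -120,"rx": 0,"ry": 0,"rz": 29.7},
    {"dx": -106,"dy": 124,"dz": -120,"rx": 0,"ry": 0,"rz": 29.7},
    {"dx": -106,"dy": 124,"dz": -120,"rx": 0,"ry": 0,"rz": 29.7},
    {"dx": -106,"dy": 124,"dz": -120,"rx": 0,"ry": 0,"rz": 29.7},
    {"dx": -106,"dy": 124,"dz": -120,"rx": 0,"ry": 0,"rz": 29.7},
    {"dx": -106,"dy": 124,"dz": -120,"rx": 0,"ry": 0,"rz": 29.7},
  ],
)

```text
clock: 3.03
ee_pos: [441.2, 328.5, 129.7]
tool_rot: [-1.674, -2.657, 0.005]
wrist_force: [-0.1, -0.4, 0.8]
gripper_width: 85.2
```

```bash
python3 snap.py w4; python3 -c "
from h import *
cv2.imwrite('pics/s1.png',robot.capture('scene')[:,:,::-1])"
```

```text
3.0333 [441.2 328.5 129.7] [-1.6742 -2.6567  0.0052] [ 4.340e-01  1.320e-01  1.886e+00 -1.000e-03  1.127e+00 -1.583e+00]
```

View pics/w4.png

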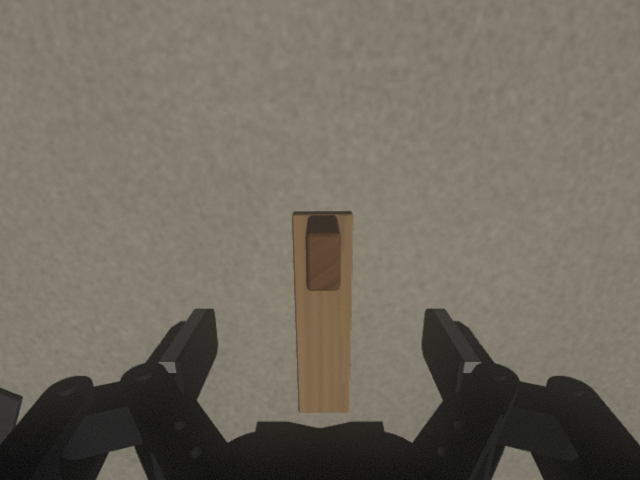

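```bash
python3 - <<'E'
from fit import *
c=wc('w4')
print(ray(c,[[323,262.5],[307,234.5],[341,234.5],[340.5,290.5],[305.5,290.5]],62)[:,:2].round(1))
print(ray(c,[[298.5,412],[348.5,412],[292,212],[352,212]],12)[:,:2].round(1))
E
```

```text
[[442.6 330.9]
 [430.3 314.1]
 [421.3 332.9]
 [455.1 349.5]
 [464.8 329.1]]
[[600.1 382.7]
 [580.5 423.6]
 [433.6 301.5]
 [414.3 341.7]]
```

arm_command(
  increments=[
    {"dx": 0,"dy": 0,"dz": -40,"rx": 0,"ry": 0,"rz": 0.3},
    {"dx": 0,"dy": 0,"dz": -80,"rx": 0,"ry": 0,"rz": 0.3},
    {"dx": 0,"dy": 0,"dz": -106,"rx": 0,"ry": 0,"rz": 0.3},
    {"dx": 0,"dy": 0,"dz": -106,"rx": 0,"ry": 0,"rz": 0.3},
    {"dx": 0,"dy": 0,"dz": -106,"rx": 0,"ry": 0,"rz": 0.3},
  ],
)

```text
clock: 3.55
ee_pos: [443.5, 328.7, 25.5]
tool_rot: [-1.67, -2.661, 0.001]
wrist_force: [0.2, -0.0, 0.9]
gripper_width: 85.0
```

arm_command(
  increments=[
    {"dx": 0,"dy": 0,"dz": 0,"rx": 0,"ry": 0,"rz": 0},
    {"dx": 0,"dy": 0,"dz": 0,"rx": 0,"ry": 0,"rz": 0},
    {"dx": 0,"dy": 0,"dz": 0,"rx": 0,"ry": 0,"rz": 0},
    {"dx": 0,"dy": 0,"dz": 0,"rx": 0,"ry": 0,"rz": 0},
    {"dx": 0,"dy": 0,"dz": 0,"rx": 0,"ry": 0,"rz": 0},
    {"dx": 0,"dy": 0,"dz": 0,"rx": 0,"ry": 0,"rz": 0},
    {"dx": 0,"dy": 0,"dz": 0,"rx": 0,"ry": 0,"rz": 0},
    {"dx": 0,"dy": 0,"dz": 0,"rx": 0,"ry": 0,"rz": 0},
    {"dx": 0,"dy": 0,"dz": 0,"rx": 0,"ry": 0,"rz": 0},
    {"dx": 0,"dy": 0,"dz": 0,"rx": 0,"ry": 0,"rz": 0},
  ],
  fingers=10,
  newtons=70,
)

```text
clock: 4.38
ee_pos: [443.3, 330.5, 26.5]
tool_rot: [1.666, 2.663, 0.002]
wrist_force: [-0.8, -0.1, 6.3]
gripper_width: 21.2
```

```bash
python3 snap.py w5
```

```text
4.3833 [443.3 330.5  26.5] [1.6657e+00 2.6626e+00 2.3000e-03] [ 0.435  0.302  1.911  0.     0.927 -1.588]
```

arm_command(
  increments=[
    {"dx": 0,"dy": 0,"dz": 6,"rx": 0,"ry": 0,"rz": 0},
    {"dx": 0,"dy": 0,"dz": 6,"rx": 0,"ry": 0,"rz": -5},
    {"dx": 0,"dy": 0,"dz": 6,"rx": 0,"ry": 0,"rz": -12},
    {"dx": 0,"dy": 0,"dz": 6,"rx": 0,"ry": 0,"rz": -19},
    {"dx": 0,"dy": 0,"dz": 6,"rx": 0,"ry": 0,"rz": -26},
    {"dx": 0,"dy": 0,"dz": 6,"rx": 0,"ry": 0,"rz": -33},
    {"dx": 0,"dy": 0,"dz": 6,"rx": 0,"ry": 0,"rz": -40},
    {"dx": 0,"dy": 0,"dz": 6,"rx": 0,"ry": 0,"rz": -47},
    {"dx": 0,"dy": 0,"dz": 6,"rx": 0,"ry": 0,"rz": -54},
    {"dx": 0,"dy": 0,"dz": 6,"rx": 0,"ry": 0,"rz": -61},
    {"dx": 0,"dy": 0,"dz": 6,"rx": 0,"ry": 0,"rz": -68},
    {"dx": 0,"dy": 0,"dz": 6,"rx": 0,"ry": 0,"rz": -75},
  ],
)

```text
clock: 5.43
ee_pos: [441.9, 329.6, 30.9]
tool_rot: [2.947, 1.089, -0.002]
wrist_force: [-0.5, 0.1, -2.4]
gripper_width: 21.6
```

arm_command(
  increments=[
    {"dx": 0,"dy": 0,"dz": 0,"rx": 0,"ry": 0,"rz": -7},
    {"dx": 0,"dy": 0,"dz": 0,"rx": 0,"ry": 0,"rz": -14},
    {"dx": 0,"dy": 0,"dz": 0,"rx": 0,"ry": 0,"rz": -21},
    {"dx": 0,"dy": 0,"dz": 0,"rx": 0,"ry": 0,"rz": -28},
    {"dx": 10,"dy": 0,"dz": 0,"rx": 0,"ry": 0,"rz": -33},
    {"dx": 30,"dy": 0,"dz": 0,"rx": 0,"ry": 0,"rz": -36},
    {"dx": 60,"dy": 0,"dz": 0,"rx": 0,"ry": 0,"rz": -36.9},
    {"dx": 81,"dy": 0,"dz": 0,"rx": 0,"ry": 0,"rz": -36.9},
    {"dx": 81,"dy": -20,"dz": 0,"rx": 0,"ry": 0,"rz": -36.9},
    {"dx": 81,"dy": -45,"dz": 0,"rx": 0,"ry": 0,"rz": -36.9},
    {"dx": 81,"dy": -58,"dz": 0,"rx": 0,"ry": 0,"rz": -36.9},
    {"dx": 81,"dy": -58,"dz": 0,"rx": 0,"ry": 0,"rz": -36.9},
  ],
)

```text
clock: 6.43
ee_pos: [522.8, 269.7, 30.5]
tool_rot: [3.139, 0.106, -0.003]
wrist_force: [0.2, 0.8, -1.7]
gripper_width: 20.8
```

```bash
python3 snap.py w6; python3 -c "
from h import *
a=robot.capture('scene')[:,:,::-1];b=robot.capture('top')[:,:,::-1]
cv2.imwrite('pics/s2.png',a);cv2.imwrite('pics/t2.png',b)
cv2.imwrite('pics/s2c.png',cv2.resize(a[150:310,250:450],None,fx=4,fy=3.7))"
```

```text
6.4333 [522.8 269.7  30.5] [ 3.1389  0.1062 -0.0035] [ 0.284  0.366  1.816 -0.     0.962  0.216]
```

View pics/s2c.png

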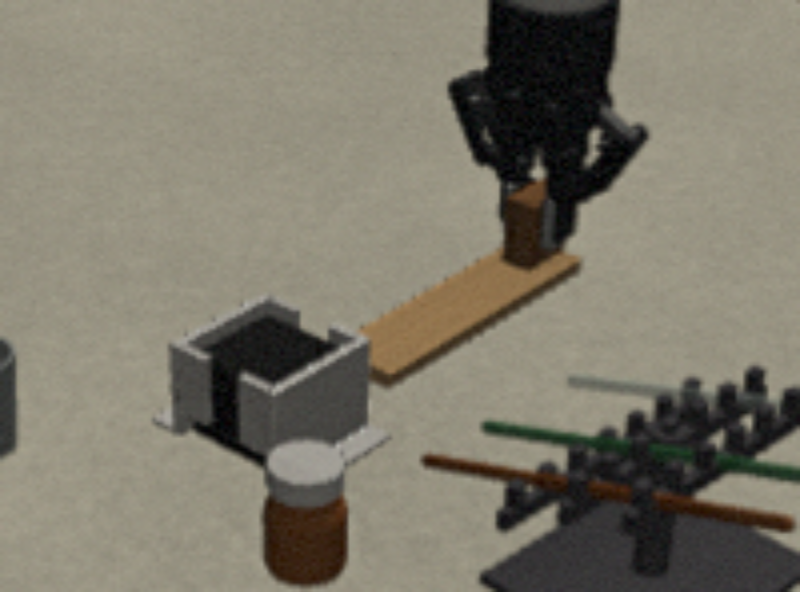

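View pics/t2.png

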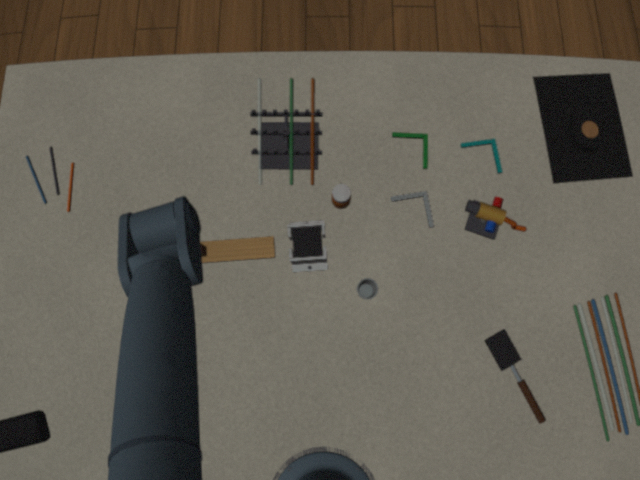

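View pics/w6.png

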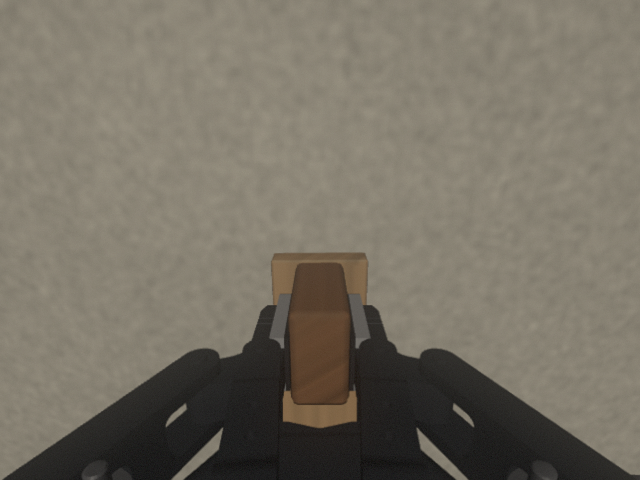

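```bash
python3 - <<'E'
from h import *
im=cv2.imread('pics/t2.png');c=cam('top');P=np.load('poses.npz')
s=6;x0,y0=195,210
o=cv2.resize(im[y0:y0+72,x0:x0+135],None,fx=s,fy=s,interpolation=2);o=cv2.convertScaleAbs(o,alpha=1.6)
st=robot.observe();v=2*np.arctan2(st['tool_rot'][1],st['tool_rot'][0])
b=[*st['ee_pos'][:2],v-np.pi/2]
def poly(p,pts,col):
    q=((proj(c,pl(p,pts))-[x0,y0]+.5)*s).astype(int);cv2.polylines(o,[q.reshape(-1,1,2)],True,col,1)
z=4+12+.0
poly(b,[[165,23,z],[165,-23,z],[-20,-23,z],[-20,23,z]],(0,0,255))
poly(P['m'],[[38,38,64],[38,-38,64],[-38,-38,64],[-38,38,64]],(0,255,0))
poly(P['m'],[[38,54,4],[38,-54,4],[-38,-54,4],[-38,54,4]],(255,0,0))
cv2.imwrite('pics/ov1.png',o)
E
```

```text
(no output)
```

View pics/ov1.png

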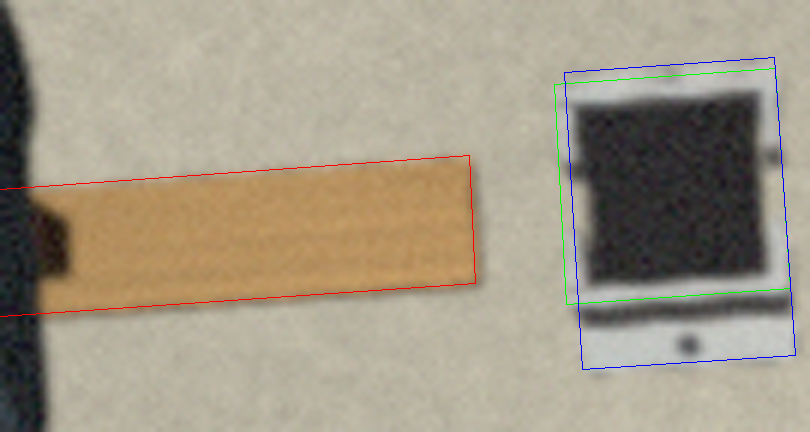

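arm_command(
  increments=[
    {"dx": 0.7,"dy": 0,"dz": -3,"rx": 0,"ry": 0,"rz": 0.1},
    {"dx": 0.7,"dy": 0,"dz": -5,"rx": 0,"ry": 0,"rz": 0.1},
    {"dx": 0.7,"dy": 0,"dz": -5.3,"rx": 0,"ry": 0,"rz": 0.1},
    {"dx": 0.7,"dy": 0,"dz": -5.3,"rx": 0,"ry": 0,"rz": 0.1},
    {"dx": 0.7,"dy": 0,"dz": -5.3,"rx": 0,"ry": 0,"rz": 0.1},
  ],
)

```text
clock: 7.0
ee_pos: [524.5, 272.8, 26.5]
tool_rot: [-3.139, -0.114, -0.001]
wrist_force: [-0.7, 3.1, 2.9]
gripper_width: 20.9
```

arm_command(
  increments=[
    {"dx": 0.7,"dy": -10,"dz": 0,"rx": 0,"ry": 0,"rz": 0},
    {"dx": 1.4,"dy": -20,"dz": 0,"rx": 0,"ry": 0,"rz": 0},
    {"dx": 1.9,"dy": -27,"dz": 0,"rx": 0,"ry": 0,"rz": 0},
    {"dx": 2.2,"dy": -32,"dz": 0,"rx": 0,"ry": 0,"rz": 0},
    {"dx": 2.6,"dy": -37,"dz": 0,"rx": 0,"ry": 0,"rz": 0},
    {"dx": 3.0,"dy": -42,"dz": 0,"rx": 0,"ry": 0,"rz": 0},
    {"dx": 3.3,"dy": -47,"dz": 0,"rx": 0,"ry": 0,"rz": 0},
    {"dx": 3.8,"dy": -54,"dz": 0,"rx": 0,"ry": 0,"rz": 0},
    {"dx": 4.3,"dy": -61,"dz": 0,"rx": 0,"ry": 0,"rz": 0},
    {"dx": 4.8,"dy": -68,"dz": 0,"rx": 0,"ry": 0,"rz": 0},
    {"dx": 5.3,"dy": -75,"dz": 0,"rx": 0,"ry": 0,"rz": 0},
    {"dx": 5.3,"dy": -75,"dz": 0,"rx": 0,"ry": 0,"rz": 0},
  ],
)

```text
clock: 8.0
ee_pos: [529.9, 196.9, 26.5]
tool_rot: [-3.138, -0.111, -0.001]
wrist_force: [0.3, 3.9, 6.1]
gripper_width: 21.2
```

```bash
python3 -c "
from h import *
print(robot.observe()['wrist_force'],robot.observe()['ee_pos'])
a=robot.capture('scene')[:,:,::-1]
cv2.imwrite('pics/s3c.png',cv2.resize(a[170:310,230:400],None,fx=4.7,fy=4.2))"
```

```text
[0.33921373 3.92131996 6.07197111] [529.91379534 196.88832739  26.45022381]
```

View pics/s3c.png

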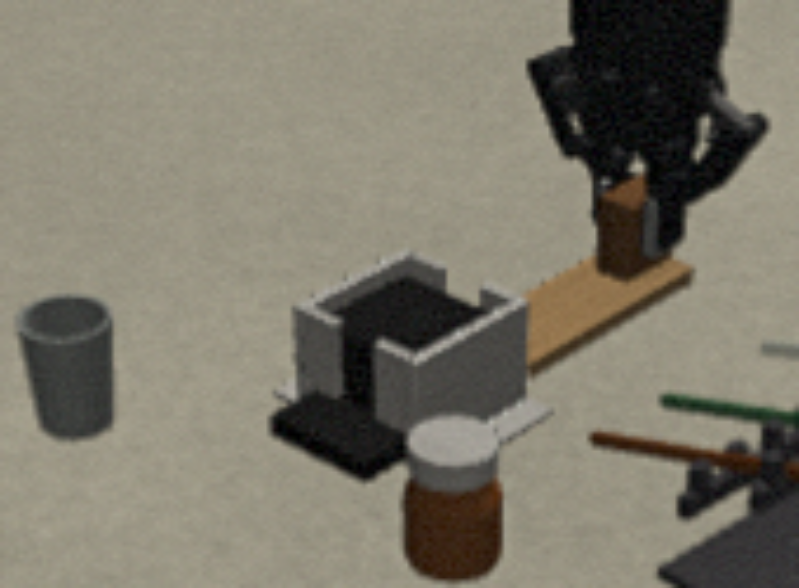

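arm_command(
  increments=[
    {"dx": 0.6,"dy": -9,"dz": 0,"rx": 0,"ry": 0,"rz": 0},
    {"dx": 1.3,"dy": -18,"dz": 0,"rx": 0,"ry": 0,"rz": 0},
    {"dx": 1.9,"dy": -27,"dz": 0,"rx": 0,"ry": 0,"rz": 0},
    {"dx": 2.5,"dy": -36,"dz": 0,"rx": 0,"ry": 0,"rz": 0},
    {"dx": 3.2,"dy": -45,"dz": 0,"rx": 0,"ry": 0,"rz": 0},
    {"dx": 3.8,"dy": -54,"dz": 0,"rx": 0,"ry": 0,"rz": 0},
    {"dx": 4.4,"dy": -63,"dz": 0,"rx": 0,"ry": 0,"rz": 0},
    {"dx": 5.1,"dy": -72,"dz": 0,"rx": 0,"ry": 0,"rz": 0},
    {"dx": 5.6,"dy": -80,"dz": 0,"rx": 0,"ry": 0,"rz": 0},
    {"dx": 6.1,"dy": -87,"dz": 0,"rx": 0,"ry": 0,"rz": 0},
    {"dx": 6.5,"dy": -92,"dz": 0,"rx": 0,"ry": 0,"rz": 0},
    {"dx": 6.5,"dy": -92,"dz": 0,"rx": 0,"ry": 0,"rz": 0},
  ],
)

```text
clock: 9.05
ee_pos: [536.3, 104.7, 26.5]
tool_rot: [-3.139, -0.112, -0.001]
wrist_force: [-0.4, 4.2, 6.6]
gripper_width: 21.2
```

```bash
python3 -c "
from h import *
print(robot.observe()['wrist_force'],robot.observe()['ee_pos'])
a=robot.capture('scene')[:,:,::-1]
cv2.imwrite('pics/s4c.png',cv2.resize(a[170:310,230:400],None,fx=4.7,fy=4.2))"
```

```text
[-0.41648532  4.18355275  6.60238251] [536.25136233 104.68505655  26.46249509]
```

View pics/s4c.png

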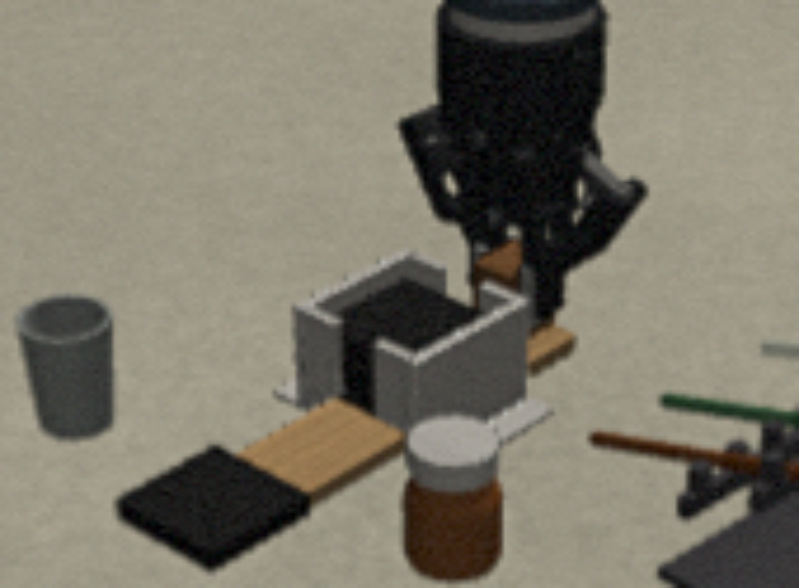

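arm_command(
  increments=[
    {"dx": -0.6,"dy": 8,"dz": 0,"rx": 0,"ry": 0,"rz": 0},
    {"dx": -1.4,"dy": 20,"dz": 0,"rx": 0,"ry": 0,"rz": 0},
    {"dx": -2.5,"dy": 35,"dz": 0,"rx": 0,"ry": 0,"rz": 0},
    {"dx": -3.5,"dy": 50,"dz": 0,"rx": 0,"ry": 0,"rz": 0},
    {"dx": -4.6,"dy": 65,"dz": 0,"rx": 0,"ry": 0,"rz": 0},
    {"dx": -5.6,"dy": 80,"dz": 0,"rx": 0,"ry": 0,"rz": 0},
    {"dx": -6.7,"dy": 95,"dz": 0,"rx": 0,"ry": 0,"rz": 0},
    {"dx": -7.7,"dy": 110,"dz": 0,"rx": 0,"ry": 0,"rz": 0},
    {"dx": -8.8,"dy": 125,"dz": 0,"rx": 0,"ry": 0,"rz": 0},
    {"dx": -9.8,"dy": 140,"dz": 0,"rx": 0,"ry": 0,"rz": 0},
    {"dx": -10.9,"dy": 155,"dz": 0,"rx": 0,"ry": 0,"rz": 0},
    {"dx": -12,"dy": 170,"dz": 0,"rx": 0,"ry": 0,"rz": 0},
  ],
)

```text
clock: 10.1
ee_pos: [525.1, 273.4, 26.5]
tool_rot: [3.136, 0.114, 0.002]
wrist_force: [0.9, -8.3, 12.9]
gripper_width: 21.1
```

arm_command(
  increments=[
    {"dx": -1.1,"dy": 15,"dz": 0,"rx": 0,"ry": 0,"rz": 0},
    {"dx": -2.1,"dy": 28,"dz": 0,"rx": 0,"ry": 0,"rz": 0},
    {"dx": -2.5,"dy": 35,"dz": 0,"rx": 0,"ry": 0,"rz": 0},
    {"dx": -2.5,"dy": 35,"dz": 0,"rx": 0,"ry": 0,"rz": 0},
  ],
)

```text
clock: 10.43
ee_pos: [522.4, 309.9, 26.5]
tool_rot: [3.139, 0.115, 0.003]
wrist_force: [0.5, 1.0, 5.7]
gripper_width: 21.2
```

```bash
python3 -c "
from h import *
print(robot.observe()['wrist_force'],robot.observe()['ee_pos'])
a=robot.capture('scene')[:,:,::-1]
cv2.imwrite('pics/s5c.png',cv2.resize(a[170:310,230:400],None,fx=4.7,fy=4.2))"
```

```text
[0.4757209  0.96430141 5.68176973] [522.41172885 309.92584668  26.46946559]
```

View pics/s5c.png

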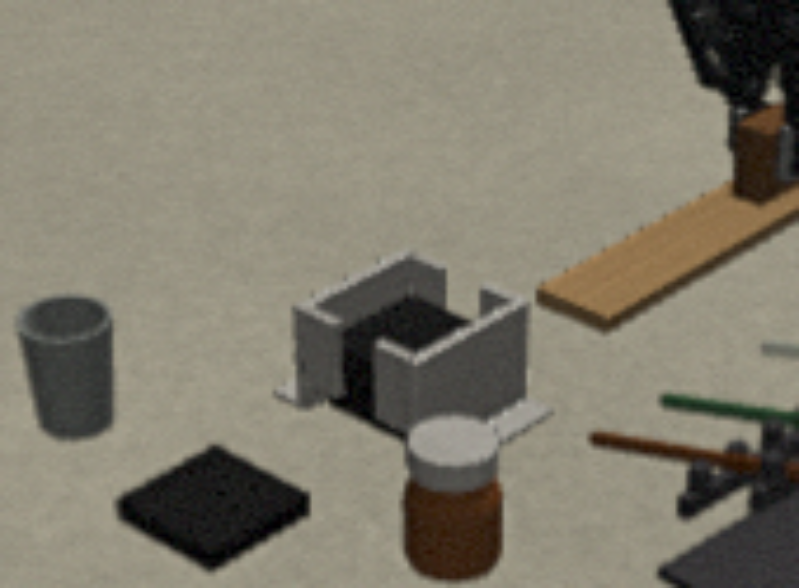

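arm_command(
  increments=[
    {"dx": 0,"dy": 0,"dz": 0,"rx": 0,"ry": 0,"rz": 0},
    {"dx": 0,"dy": 0,"dz": 0,"rx": 0,"ry": 0,"rz": 0},
    {"dx": 0,"dy": 0,"dz": 0,"rx": 0,"ry": 0,"rz": 0},
    {"dx": 0,"dy": 0,"dz": 0,"rx": 0,"ry": 0,"rz": 0},
    {"dx": 0,"dy": 0,"dz": 0,"rx": 0,"ry": 0,"rz": 0},
    {"dx": 0,"dy": 0,"dz": 10,"rx": 0,"ry": 0,"rz": 0},
    {"dx": 0,"dy": 0,"dz": 40,"rx": 0,"ry": 0,"rz": 0},
    {"dx": 0,"dy": 0,"dz": 80,"rx": 0,"ry": 0,"rz": 0},
    {"dx": 0,"dy": -20,"dz": 115,"rx": 0,"ry": 0,"rz": 0},
    {"dx": 5,"dy": -45,"dz": 145,"rx": 0,"ry": 0,"rz": 0},
    {"dx": 5,"dy": -80,"dz": 154,"rx": 0,"ry": 0,"rz": 0},
    {"dx": 10,"dy": -120,"dz": 154,"rx": 0,"ry": 0,"rz": 0},
  ],
  fingers=75,
  newtons=30,
)

```text
clock: 11.48
ee_pos: [533.4, 190.0, 185.4]
tool_rot: [-3.138, -0.118, -0.013]
wrist_force: [1.0, -0.3, -0.5]
gripper_width: 74.9
```

arm_command(
  increments=[
    {"dx": 30,"dy": -380,"dz": 0,"rx": 0,"ry": 0,"rz": 3},
    {"dx": 30,"dy": -380,"dz": 0,"rx": 0,"ry": 0,"rz": 3},
    {"dx": 30,"dy": -380,"dz": 0,"rx": 0,"ry": 0,"rz": 3},
    {"dx": 30,"dy": -380,"dz": 0,"rx": 0,"ry": 0,"rz": 3},
    {"dx": 30,"dy": -380,"dz": 0,"rx": 0,"ry": 0,"rz": 3},
    {"dx": 30,"dy": -380,"dz": 0,"rx": 0,"ry": 0,"rz": 3},
    {"dx": 30,"dy": -380,"dz": 0,"rx": 0,"ry": 0,"rz": 3},
    {"dx": 30,"dy": -380,"dz": 0,"rx": 0,"ry": 0,"rz": 3},
    {"dx": 30,"dy": -380,"dz": 0,"rx": 0,"ry": 0,"rz": 3},
    {"dx": 30,"dy": -380,"dz": 0,"rx": 0,"ry": 0,"rz": 3},
    {"dx": 30,"dy": -380,"dz": 0,"rx": 0,"ry": 0,"rz": 3},
    {"dx": 30,"dy": -380,"dz": 0,"rx": 0,"ry": 0,"rz": 3},
  ],
)

```text
clock: 12.48
ee_pos: [561.3, -189.9, 180.2]
tool_rot: [-3.135, -0.194, 0.0]
wrist_force: [0.2, -0.3, 0.0]
gripper_width: 75.2
```

```bash
python3 snap.py w7
```

```text
12.4833 [ 561.3 -189.9  180.2] [-3.1351e+00 -1.9410e-01  1.0000e-04] [-0.517  0.163  1.75   0.     1.229 -0.641]
```

View pics/w7.png

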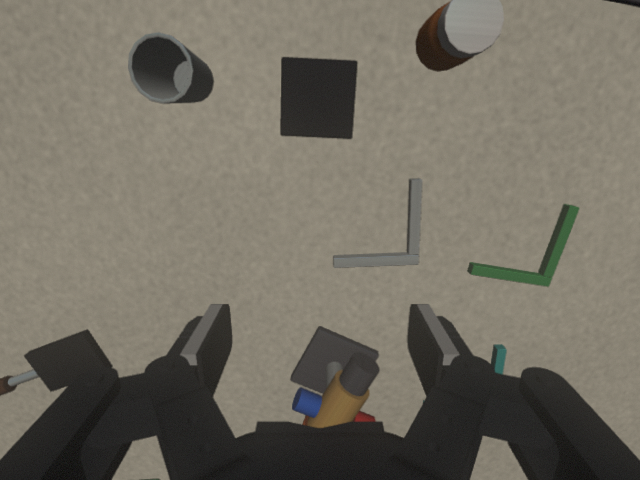

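w7 shows pad1 at (281–357, 57–138), the steel stop with its corner at (412,258), and the burner at (340,370), not far beyond the stop. I'll measure all three here.

```bash
python3 - <<'E'
import cv2
a=cv2.imread('pics/w7.png')
def cr(im,x0,y0,x1,y1,s,n):
    o=cv2.resize(im[y0:y1,x0:x1],None,fx=s,fy=s,interpolation=cv2.INTER_CUBIC)
    o=cv2.convertScaleAbs(o,alpha=1.6)
    for x in range((x0+9)//10*10,x1,10):
        cv2.putText(o,str(x),((x-x0)*s,10),0,.35,(0,0,255));cv2.line(o,((x-x0)*s,12),((x-x0)*s,18),(0,0,255))
    for y in range((y0+9)//10*10,y1,10):
        cv2.putText(o,str(y),(0,(y-y0)*s+4),0,.35,(0,0,255));cv2.line(o,(24,(y-y0)*s),(30,(y-y0)*s),(0,0,255))
    cv2.imwrite(n,o)
cr(a,265,45,375,150,5,'pics/cp7.png');cr(a,320,165,435,280,5,'pics/cs7.png')
E
```

```text
(no output)
```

View pics/cp7.png

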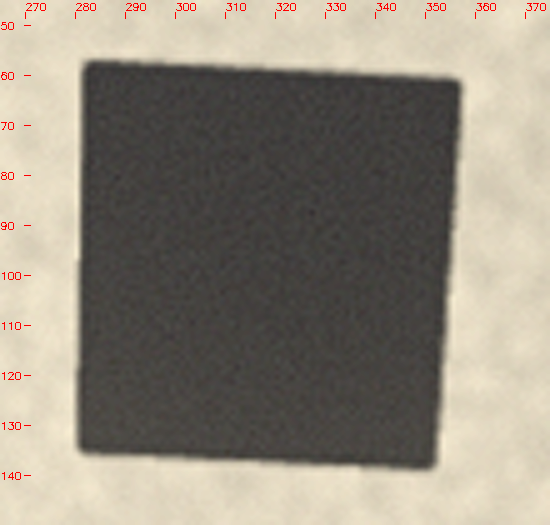

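View pics/cs7.png

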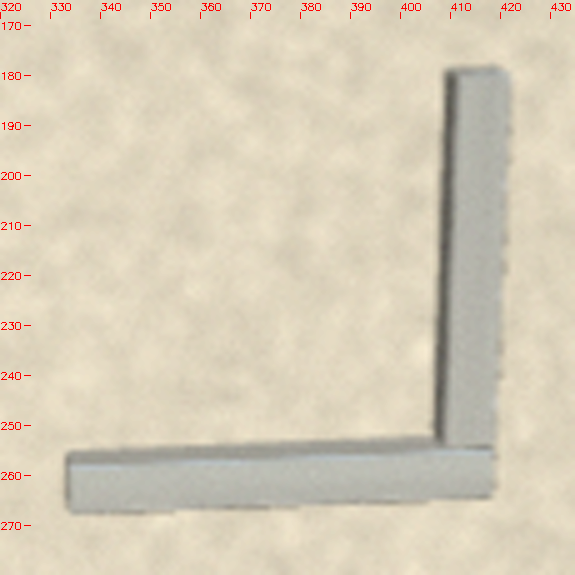

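```bash
python3 - <<'E'
from fit import *
w=wc('w7')
p=fit(w,[[-30,-30,14],[-30,30,14],[30,30,14],[30,-30,14]],[[282,57.4],[357,61],[352.4,138.6],[280.8,135.6]],[548,-90,-1.5])
s=fit(w,[[30,30,0],[30,30,10],[40,40,10],[30,-40,0],[30,-40,10],[40,-40,10],[-40,30,10],[-40,40,10],[-40,30,0]],[[407,253],[409,254.4],[418.2,264.4],[333.6,255.6],[334,257.8],[333.6,267.6],[411.4,179.2],[422.4,179],[409.2,179.4]],[600,-190,-1.5])
d=p-s;a=s[2];print('pad in stop',np.cos(a)*d[0]+np.sin(a)*d[1],-np.sin(a)*d[0]+np.cos(a)*d[1],np.degrees(d[2]))
np.savez('poses2',p=p,s=s)
q=ray(w,[[292,380],[320,327],[377,350]],0)[:,:2];t=ray(w,[[365,365],[350,365]],75)[:,:2]
for n,v in(('burner base',q),('noz',t)):
    e=v-s[:2];print(n,v.round(0).tolist(),(e@np.array([[np.cos(a),-np.sin(a)],[np.sin(a),np.cos(a)]])).round(0).tolist())
E
```

```text
[548.1 -92.1] -85.33
[[-0.8, -0.6], [1.0, -0.7], [0.3, 0.8], [-0.4, 0.7]]
[ 613.8 -191.1] -80.41
[[-0.6, -1.5], [-0.1, 0.8], [1.0, 0.3], [-0.4, -1.1], [-0.4, 0.4], [0.4, 0.6], [0.1, 0.4], [0.6, 0.2], [-0.4, -1.4]]
pad in stop -108.50262398276175 -48.26518933851642 -4.9167562402827985
burner base [[555.0, -377.0], [577.0, -307.0], [640.0, -328.0]] [[173.0, -89.0], [109.0, -56.0], [139.0, 3.0]]
noz [[612.0, -293.0], [600.0, -294.0]] [[100.0, -19.0], [100.0, -31.0]]
```

arm_command(
  increments=[
    {"dx": -13.5,"dy": 97.5,"dz": -60,"rx": 0,"ry": 0,"rz": -2.4},
    {"dx": -13.5,"dy": 97.5,"dz": -100,"rx": 0,"ry": 0,"rz": -2.4},
    {"dx": -13.5,"dy": 97.5,"dz": -130,"rx": 0,"ry": 0,"rz": -2.4},
    {"dx": -13.5,"dy": 97.5,"dz": -130,"rx": 0,"ry": 0,"rz": -2.4},
    {"dx": -13.5,"dy": 97.5,"dz": -130,"rx": 0,"ry": 0,"rz": -2.4},
    {"dx": -13.5,"dy": 97.5,"dz": -130,"rx": 0,"ry": 0,"rz": -2.4},
  ],
)

```text
clock: 13.03
ee_pos: [546.0, -89.8, 48.2]
tool_rot: [-3.137, -0.135, 0.008]
wrist_force: [-0.1, -1.0, -0.4]
gripper_width: 74.8
```

```bash
python3 snap.py w8;python3 -c "
from h import *
a=robot.capture('scene')[:,:,::-1]
cv2.imwrite('pics/s6c.png',cv2.resize(a[190:370,210:400],None,fx=4.2,fy=3.3))"
```

```text
13.0333 [546.  -89.8  48.2] [-3.1367 -0.1355  0.0076] [-0.368  0.268  1.903 -0.     0.976 -0.454]
```

View pics/w8.png

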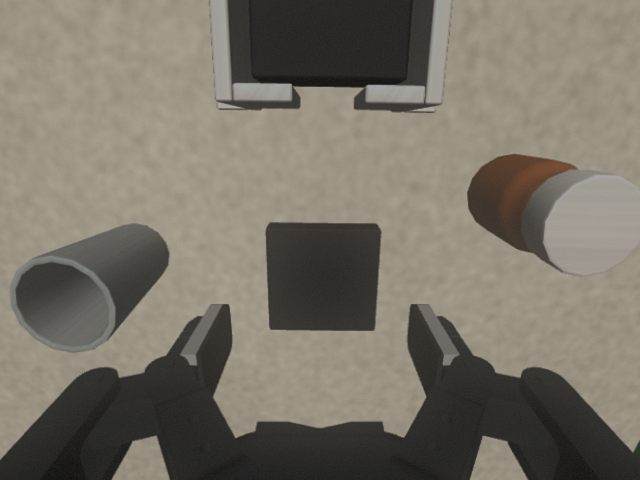

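View pics/s6c.png

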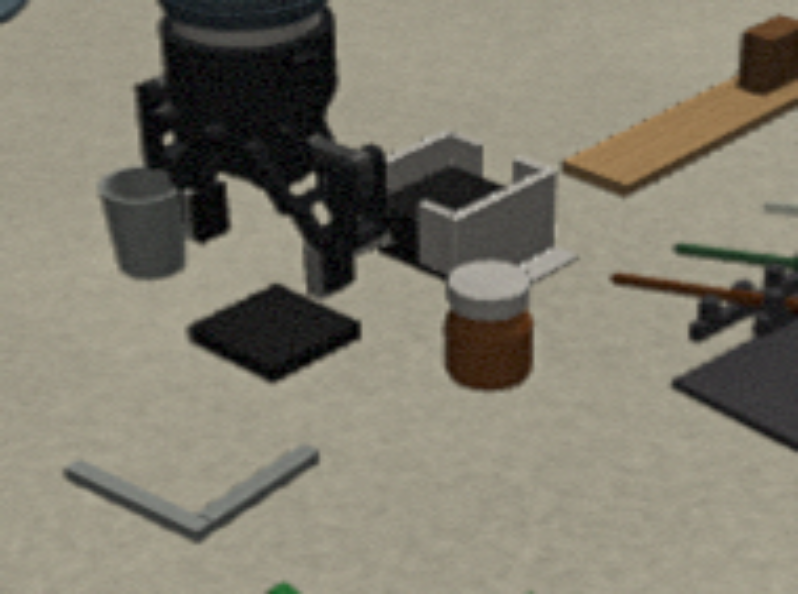

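```bash
python3 - <<'E'
from fit import *
w=wc('w8')
p=fit(w,[[-30,-30,14],[-30,30,14],[30,30,14],[30,-30,14]],[[267,223],[381,224],[376,330],[268.5,330]],[548,-90,-1.5])
print(ray(w,[[150,250]],0),'tin base'); print(ray(w,[[64,304]],65),'tin top');print(ray(w,[[500,190]],0),ray(w,[[583,222]],70),'jar')
print(p-np.r_[robot.observe()['ee_pos'][:2],0])
E
```

```text
[547.8 -89.3] -85.59
[[-2.1, 1.1], [1.5, 1.3], [-0.4, -1.7], [0.5, -2.9]]
[[448.90702766 -86.57961916   0.        ]] tin base
[[443.6486692  -87.15438571  65.        ]] tin top
[[638.48720966 -35.56722551   0.        ]] [[634.65109522 -35.08477385  70.        ]] jar
[-2.03943143  3.60298602 -1.4938847 ]
```

arm_command(
  increments=[
    {"dx": 0.5,"dy": 1,"dz": -20,"rx": 0,"ry": 0,"rz": 0},
    {"dx": 0.5,"dy": 1,"dz": -35,"rx": 0,"ry": 0,"rz": 0},
    {"dx": 0.5,"dy": 1,"dz": -45,"rx": 0,"ry": 0,"rz": 0},
    {"dx": 0.5,"dy": 1,"dz": -50,"rx": 0,"ry": 0,"rz": 0},
    {"dx": 0.5,"dy": 1,"dz": -50,"rx": 0,"ry": 0,"rz": 0},
    {"dx": 0.5,"dy": 1,"dz": -50,"rx": 0,"ry": 0,"rz": 0},
  ],
)

```text
clock: 13.63
ee_pos: [549.5, -92.2, 1.2]
tool_rot: [3.138, 0.129, 0.003]
wrist_force: [0.8, -0.3, 0.9]
gripper_width: 75.1
```

```bash
python3 snap.py w9;python3 -c "
from h import *
a=robot.capture('scene')[:,:,::-1]
cv2.imwrite('pics/s7c.png',cv2.resize(a[190:330,230:350],None,fx=6,fy=4.2))"
```

```text
13.6333 [549.5 -92.2   1.2] [3.1381e+00 1.2900e-01 2.8000e-03] [-0.37   0.357  1.899 -0.     0.883 -0.452]
```

View pics/w9.png

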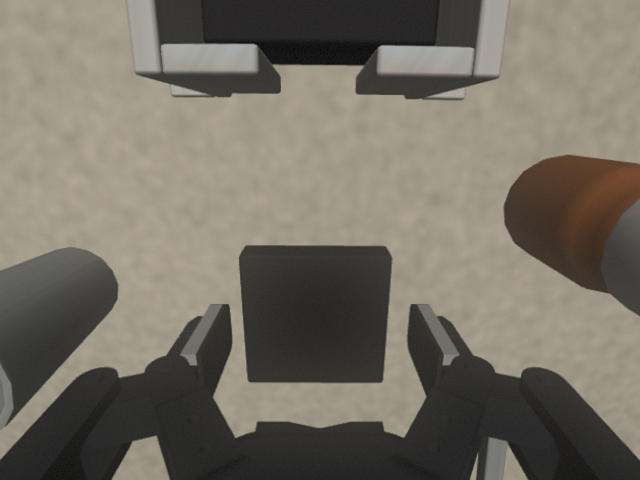

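View pics/s7c.png

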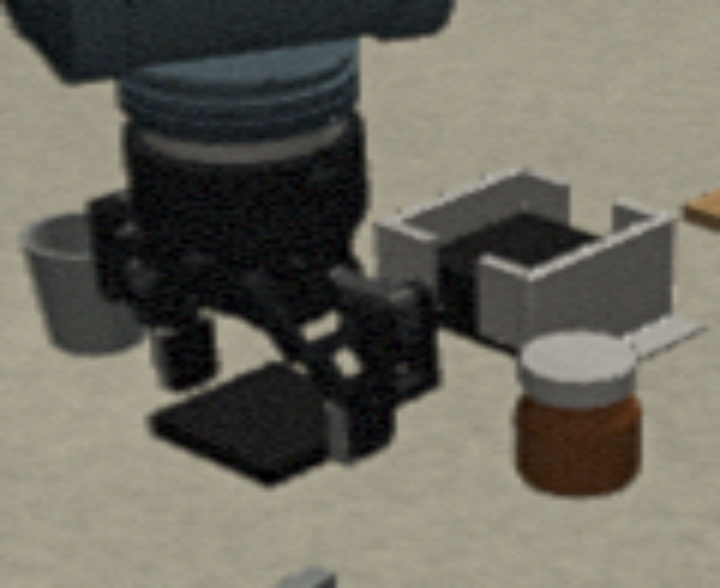

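arm_command(
  increments=[
    {"dx": 0,"dy": 0,"dz": -2,"rx": 0,"ry": 0,"rz": 0},
    {"dx": 0,"dy": 0,"dz": -2,"rx": 0,"ry": 0,"rz": 0},
    {"dx": 0,"dy": 0,"dz": -2,"rx": 0,"ry": 0,"rz": 0},
    {"dx": 0,"dy": 0,"dz": -2,"rx": 0,"ry": 0,"rz": 0},
    {"dx": 0,"dy": 0,"dz": -2,"rx": 0,"ry": 0,"rz": 0},
  ],
  fingers=52,
  newtons=25,
)

```text
clock: 14.15
ee_pos: [549.2, -91.9, -1.2]
tool_rot: [3.138, 0.13, 0.002]
wrist_force: [-0.9, 0.0, 4.9]
gripper_width: 58.9
```

```bash
python3 snap.py w10;python3 -c "
from h import *
a=robot.capture('scene')[:,:,::-1]
cv2.imwrite('pics/s8c.png',cv2.resize(a[190:330,230:350],None,fx=6,fy=4.2))"
```

```text
14.15 [549.2 -91.9  -1.2] [3.1382e+00 1.2980e-01 1.9000e-03] [-0.369  0.362  1.899 -0.     0.879 -0.452]
```

View pics/w10.png

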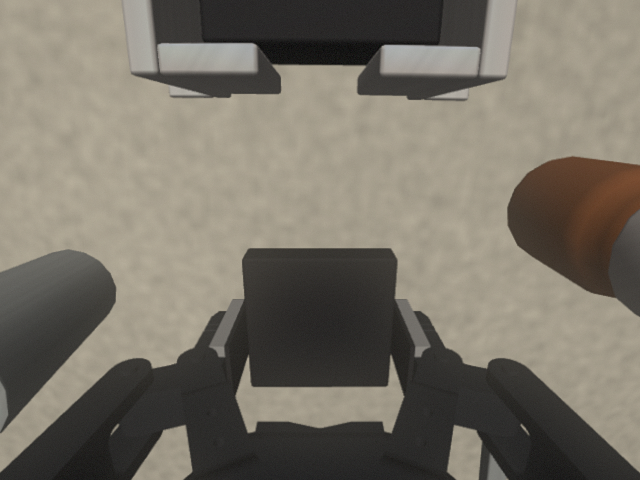

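View pics/s8c.png

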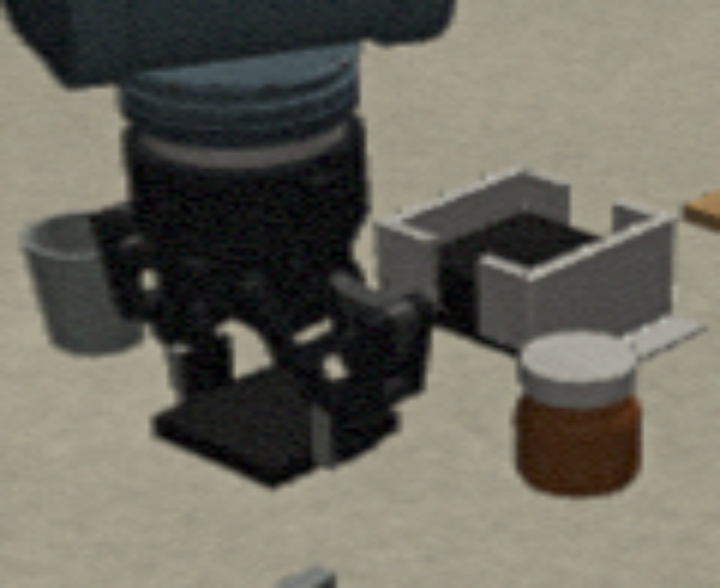

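arm_command(
  increments=[
    {"dx": 2,"dy": -5,"dz": 0,"rx": 0,"ry": 0,"rz": 0.5},
    {"dx": 5,"dy": -14,"dz": 0,"rx": 0,"ry": 0,"rz": 1.5},
    {"dx": 9,"dy": -24,"dz": 0,"rx": 0,"ry": 0,"rz": 2.5},
    {"dx": 13,"dy": -34,"dz": 0,"rx": 0,"ry": 0,"rz": 3.5},
    {"dx": 17,"dy": -44,"dz": 0,"rx": 0,"ry": 0,"rz": 4.5},
    {"dx": 21,"dy": -54,"dz": 0,"rx": 0,"ry": 0,"rz": 5},
    {"dx": 25,"dy": -64,"dz": 0,"rx": 0,"ry": 0,"rz": 5},
    {"dx": 29,"dy": -74,"dz": 0,"rx": 0,"ry": 0,"rz": 5},
    {"dx": 33,"dy": -84,"dz": 0,"rx": 0,"ry": 0,"rz": 5},
    {"dx": 36,"dy": -92,"dz": 0,"rx": 0,"ry": 0,"rz": 5},
    {"dx": 38,"dy": -97.5,"dz": 0,"rx": 0,"ry": 0,"rz": 5},
    {"dx": 38,"dy": -97.5,"dz": 0,"rx": 0,"ry": 0,"rz": 5},
  ],
)

```text
clock: 15.25
ee_pos: [587.4, -189.8, -1.2]
tool_rot: [3.13, 0.266, 0.002]
wrist_force: [0.7, -0.2, 4.9]
gripper_width: 59.3
```

```bash
python3 snap.py w11;python3 -c "
from h import *
a=robot.capture('scene')[:,:,::-1]
cv2.imwrite('pics/s9c.png',cv2.resize(a[230:370,190:330],None,fx=5.4,fy=4.2))"
```

```text
15.25 [ 587.4 -189.8   -1.2] [3.130e+00 2.655e-01 2.200e-03] [-4.960e-01  4.730e-01  1.741e+00  1.000e-03  9.260e-01 -6.660e-01]
```

View pics/w11.png

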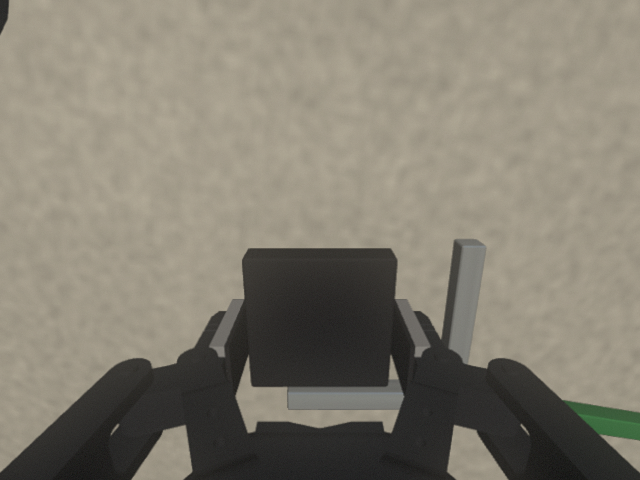

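View pics/s9c.png

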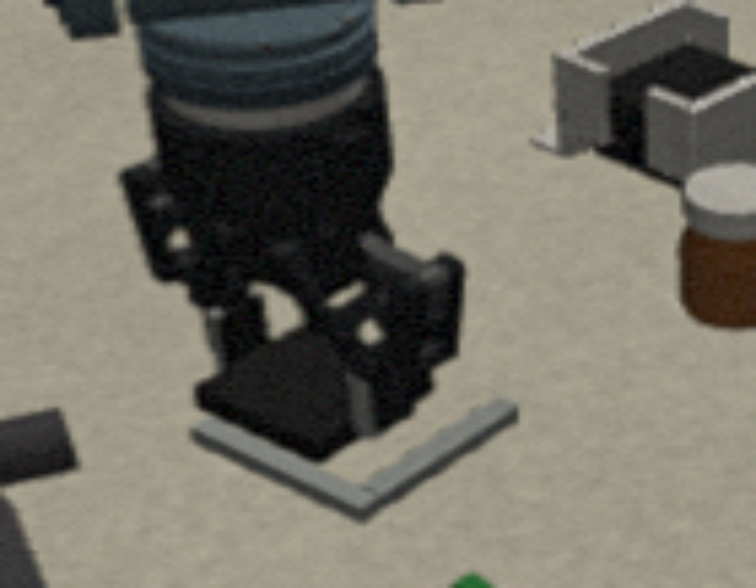

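arm_command(
  increments=[
    {"dx": 0.3,"dy": -2,"dz": 0,"rx": 0,"ry": 0,"rz": 0},
    {"dx": 0.7,"dy": -4,"dz": 0,"rx": 0,"ry": 0,"rz": 0},
    {"dx": 0.9,"dy": -5,"dz": 0,"rx": 0,"ry": 0,"rz": 0},
    {"dx": 0.9,"dy": -5,"dz": 0,"rx": 0,"ry": 0,"rz": 0},
  ],
)

```text
clock: 15.68
ee_pos: [587.9, -192.9, -1.2]
tool_rot: [-3.128, -0.266, -0.001]
wrist_force: [-0.7, 5.8, 8.9]
gripper_width: 59.0
```

arm_command(
  increments=[
    {"dx": 0.2,"dy": -1,"dz": 0,"rx": 0,"ry": 0,"rz": 0},
    {"dx": 0.3,"dy": -2,"dz": 0,"rx": 0,"ry": 0,"rz": 0},
    {"dx": 0.3,"dy": -2,"dz": 0,"rx": 0,"ry": 0,"rz": 0},
  ],
)

```text
clock: 15.93
ee_pos: [588.2, -194.7, -1.2]
tool_rot: [-3.128, -0.266, -0.001]
wrist_force: [-1.3, 6.5, 9.0]
gripper_width: 59.3
```

```bash
python3 snap.py w12;python3 -c "
from h import *
a=robot.capture('scene')[:,:,::-1]
cv2.imwrite('pics/s10c.png',cv2.resize(a[230:370,190:330],None,fx=5.4,fy=4.2))"
```

```text
15.9333 [ 588.2 -194.7   -1.2] [-3.1281e+00 -2.6610e-01 -9.0000e-04] [-0.503  0.478  1.734  0.003  0.93  -0.675]
```

View pics/w12.png

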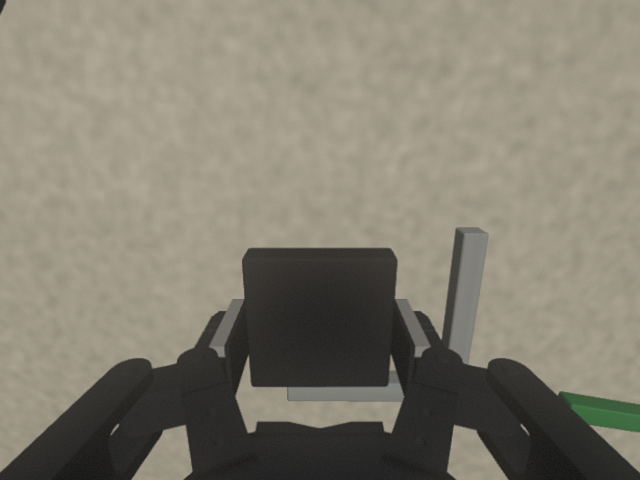

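View pics/s10c.png

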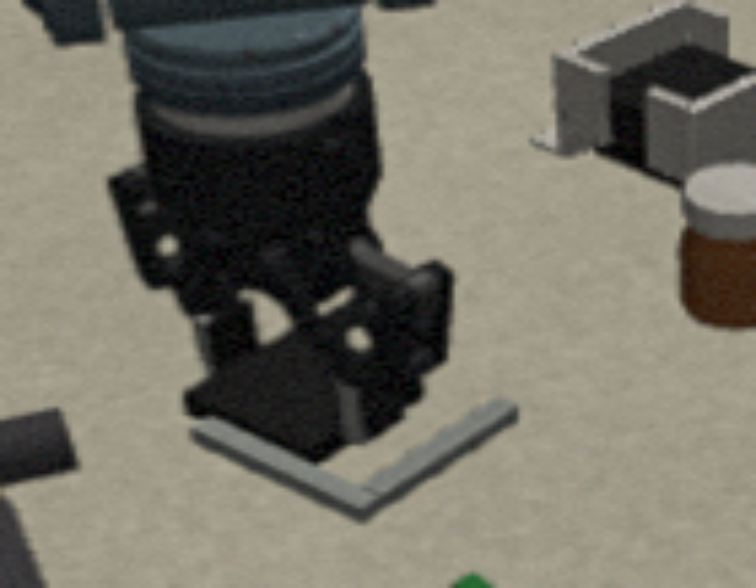

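```bash
python3 - <<'E'
from fit import *
w=wc('w12');P=np.load('poses2.npz');s=P['s'];a=s[2]
M=np.array([[np.cos(a),-np.sin(a)],[np.sin(a),np.cos(a)]])
for px,z in (([[250,386],[390,386],[247,249],[394,249]],14),([[288,401],[400,401],[455,228]],10)):
    print(((ray(w,px,z)[:,:2]-s[:2])@M).round(1).tolist())
im=cv2.imread('pics/w12.png');cv2.imwrite('pics/w12c.png',cv2.convertScaleAbs(cv2.resize(im[220:420,220:500],None,fx=2.8,fy=2.8,interpolation=2),alpha=2))
E
```

```text
[[27.7, -55.7], [27.6, 4.8], [-34.9, -53.1], [-35.1, 2.2]]
[[39.3, -39.9], [39.3, 10.9], [-42.2, 25.9]]
```

View pics/w12c.png

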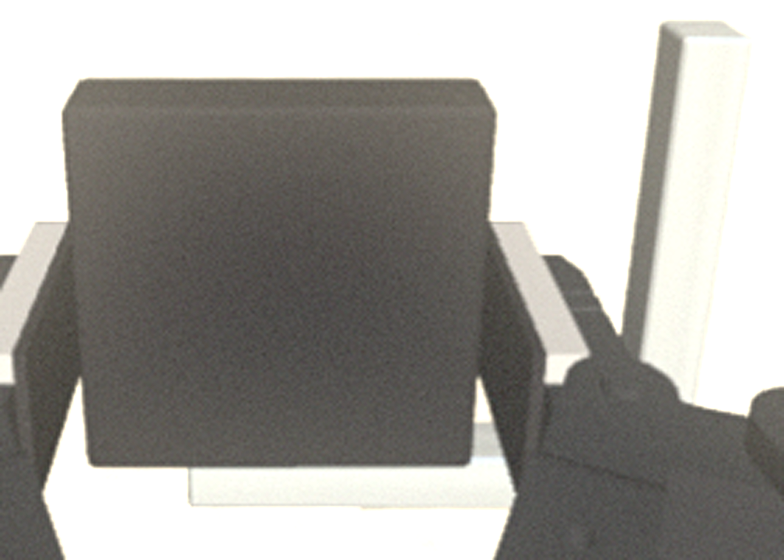

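arm_command(
  increments=[
    {"dx": 0.2,"dy": -1,"dz": 0,"rx": 0,"ry": 0,"rz": 0},
    {"dx": 0.3,"dy": -1.7,"dz": 0,"rx": 0,"ry": 0,"rz": 0},
    {"dx": 0.3,"dy": -1.7,"dz": 0,"rx": 0,"ry": 0,"rz": 0},
  ],
)

```text
clock: 16.28
ee_pos: [588.4, -195.7, -1.2]
tool_rot: [-3.127, -0.266, -0.0]
wrist_force: [-1.5, 8.6, 10.9]
gripper_width: 59.3
```

arm_command(
  increments=[
    {"dx": 0.2,"dy": -1,"dz": 0,"rx": 0,"ry": 0,"rz": 0},
    {"dx": 0.2,"dy": -1,"dz": 0,"rx": 0,"ry": 0,"rz": 0},
  ],
)

```text
clock: 16.45
ee_pos: [588.4, -195.8, -1.2]
tool_rot: [-3.125, -0.266, 0.001]
wrist_force: [-2.2, 12.7, 12.9]
gripper_width: 59.4
```

arm_command(
  increments=[
    {"dx": -0.2,"dy": 1,"dz": 0,"rx": 0,"ry": 0,"rz": 0},
    {"dx": -0.2,"dy": 1,"dz": 0,"rx": 0,"ry": 0,"rz": 0},
    {"dx": -0.2,"dy": 1,"dz": 0,"rx": 0,"ry": 0,"rz": 0},
    {"dx": -0.2,"dy": 1,"dz": 0,"rx": 0,"ry": 0,"rz": 0},
    {"dx": -0.2,"dy": 1,"dz": 20,"rx": 0,"ry": 0,"rz": 0},
    {"dx": -0.2,"dy": 1,"dz": 50,"rx": 0,"ry": 0,"rz": 0},
    {"dx": -5,"dy": 1,"dz": 80,"rx": 0,"ry": 0,"rz": 0},
    {"dx": -30,"dy": -3,"dz": 100,"rx": 0,"ry": 0,"rz": 0},
    {"dx": -59,"dy": -8,"dz": 100,"rx": 0,"ry": 0,"rz": 0},
    {"dx": -59,"dy": -8,"dz": 100,"rx": 0,"ry": 0,"rz": 0},
  ],
  fingers=72,
)

```text
clock: 17.28
ee_pos: [526.2, -207.2, 98.4]
tool_rot: [3.13, 0.264, -0.002]
wrist_force: [0.5, 0.1, -0.9]
gripper_width: 71.8
```

```bash
python3 snap.py w13;python3 -c "
from h import *
a=robot.capture('scene')[:,:,::-1]
cv2.imwrite('pics/s11c.png',cv2.resize(a[230:370,190:330],None,fx=5.4,fy=4.2))"
```

```text
17.2833 [ 526.2 -207.2   98.4] [ 3.1305e+00  2.6370e-01 -2.3000e-03] [-5.750e-01  2.100e-01  1.862e+00 -1.000e-03  1.070e+00 -7.430e-01]
```

View pics/w13.png

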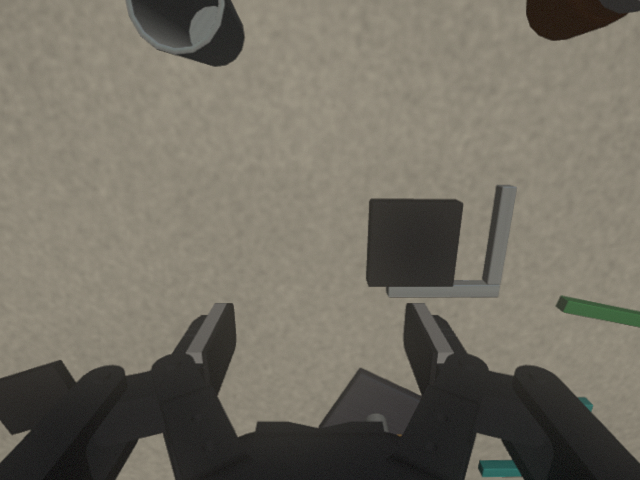

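View pics/s11c.png

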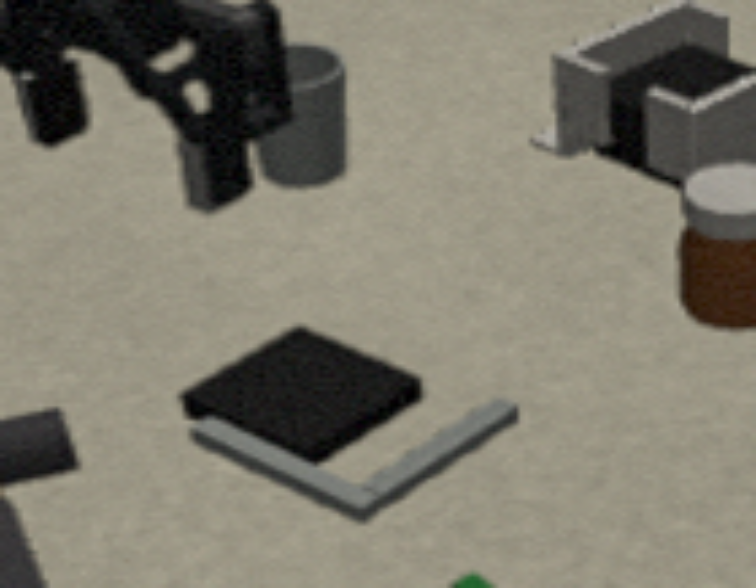

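```bash
python3 - <<'E'
from fit import *
w=wc('w13');P=np.load('poses2.npz');s0=P['s']
p=fit(w,[[-30,-30,14],[-30,30,14],[30,30,14],[30,-30,14]],[[369,199],[462,200],[454,286],[367,286]],[590,-195,-1.4])
s=fit(w,[[40,40,10],[40,-40,10],[-40,30,0],[-40,30,10],[-40,40,10]],[[498,297],[388,297],[496.5,184.5],[500,185],[515,186]],s0)
a=s[2];T=robot.observe()['ee_pos']
for d in (p[:2]-s[:2],T[:2]-s[:2]): print(np.cos(a)*d[0]+np.sin(a)*d[1],-np.sin(a)*d[0]+np.cos(a)*d[1])
E
```

```text
[ 587.1 -194. ] -79.64
[[0.4, 1.7], [0.6, -0.3], [-1.0, -1.1], [-0.2, 0.0]]
[ 612.5 -191. ] -79.99
[[0.1, -0.0], [-1.0, 0.9], [-2.6, -1.2], [1.0, 0.7], [1.2, -0.3]]
-1.4780074738788889 -25.52893853847162
1.2241232478267445 -85.49904358858424
```

arm_command(
  increments=[
    {"dx": 0,"dy": 0,"dz": 0,"rx": 0,"ry": 0,"rz": 0},
    {"dx": 0,"dy": 0,"dz": 0,"rx": 0,"ry": 0,"rz": 0},
    {"dx": 0,"dy": 0,"dz": 0,"rx": 0,"ry": 0,"rz": 0},
    {"dx": 0,"dy": 0,"dz": 0,"rx": 0,"ry": 0,"rz": 0},
    {"dx": 0,"dy": 0,"dz": -20,"rx": 0,"ry": 0,"rz": 0},
    {"dx": 0,"dy": 0,"dz": -50,"rx": 0,"ry": 0,"rz": 0},
    {"dx": 0,"dy": 0,"dz": -60,"rx": 0,"ry": 0,"rz": 0},
    {"dx": 0,"dy": 0,"dz": -60,"rx": 0,"ry": 0,"rz": 0},
  ],
  fingers=0,
  newtons=40,
)

```text
clock: 18.05
ee_pos: [527.1, -205.2, 34.6]
tool_rot: [-3.126, -0.266, 0.009]
wrist_force: [-0.4, 0.2, -0.7]
gripper_width: -0.2
```

```bash
python3 snap.py w14;python3 -c "
from h import *
a=robot.capture('scene')[:,:,::-1]
cv2.imwrite('pics/s12c.png',cv2.resize(a[230:370,190:330],None,fx=5.4,fy=4.2))"
```

```text
18.05 [ 527.1 -205.2   34.6] [-3.1259 -0.2664  0.0089] [-0.572  0.317  1.872  0.     0.96  -0.742]
```

View pics/w14.png

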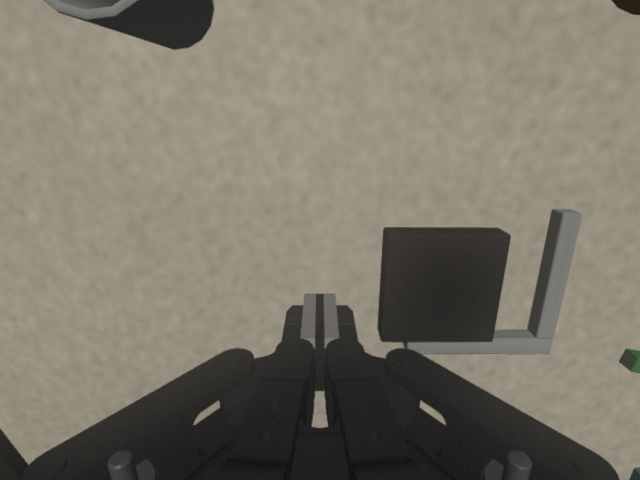

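View pics/s12c.png

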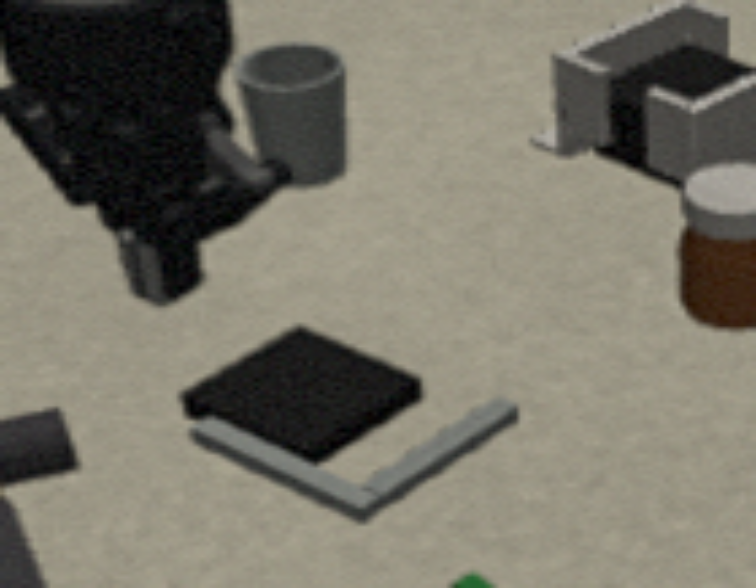

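arm_command(
  increments=[
    {"dx": 0.3,"dy": -2,"dz": -20,"rx": 0,"ry": 0,"rz": 0},
    {"dx": 0.3,"dy": -2,"dz": -32,"rx": 0,"ry": 0,"rz": 0},
    {"dx": 0.3,"dy": -2,"dz": -35,"rx": 0,"ry": 0,"rz": 0},
    {"dx": 6,"dy": -1,"dz": -35,"rx": 0,"ry": 0,"rz": 0},
    {"dx": 10,"dy": -0.3,"dz": -35,"rx": 0,"ry": 0,"rz": 0},
    {"dx": 10,"dy": -0.3,"dz": -35,"rx": 0,"ry": 0,"rz": 0},
  ],
)

```text
clock: 18.65
ee_pos: [541.0, -207.5, 4.3]
tool_rot: [3.129, 0.267, 0.004]
wrist_force: [0.9, 0.5, 0.2]
gripper_width: 0.1
```

```bash
python3 snap.py w15;python3 -c "
from h import *
a=robot.capture('scene')[:,:,::-1]
cv2.imwrite('pics/s13c.png',cv2.resize(a[230:370,190:330],None,fx=5.4,fy=4.2))"
```

```text
18.65 [ 541.  -207.5    4.3] [3.1286 0.2671 0.0036] [-0.562  0.393  1.842  0.     0.904 -0.732]
```

View pics/w15.png

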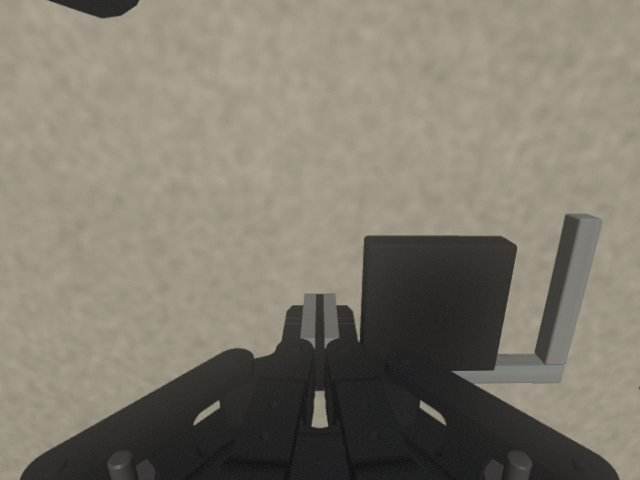

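View pics/s13c.png

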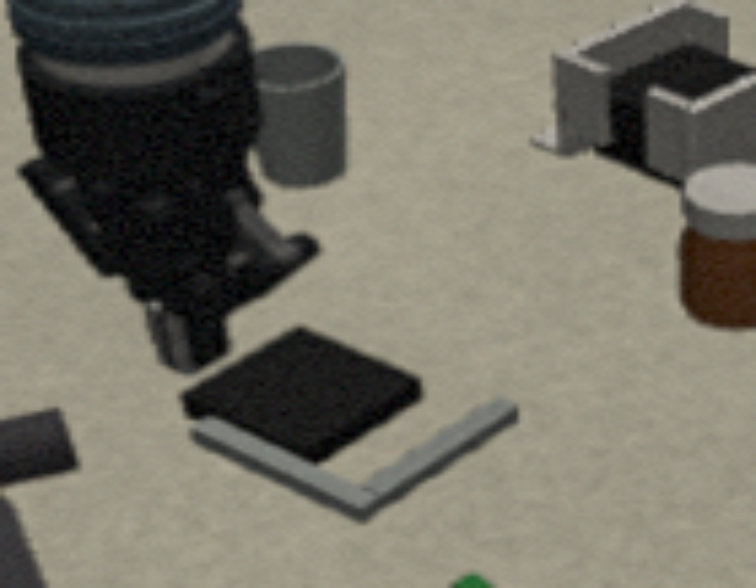

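arm_command(
  increments=[
    {"dx": 3,"dy": 0.5,"dz": 0,"rx": 0,"ry": 0,"rz": 0},
    {"dx": 6,"dy": 1,"dz": 0,"rx": 0,"ry": 0,"rz": 0},
    {"dx": 9,"dy": 1.5,"dz": 0,"rx": 0,"ry": 0,"rz": 0},
    {"dx": 12,"dy": 2,"dz": 0,"rx": 0,"ry": 0,"rz": 0},
    {"dx": 15,"dy": 2.6,"dz": 0,"rx": 0,"ry": 0,"rz": 0},
    {"dx": 18,"dy": 3.1,"dz": 0,"rx": 0,"ry": 0,"rz": 0},
    {"dx": 20,"dy": 3.4,"dz": 0,"rx": 0,"ry": 0,"rz": 0},
    {"dx": 22,"dy": 3.8,"dz": 0,"rx": 0,"ry": 0,"rz": 0},
    {"dx": 24,"dy": 4.1,"dz": 0,"rx": 0,"ry": 0,"rz": 0},
    {"dx": 24,"dy": 4.1,"dz": 0,"rx": 0,"ry": 0,"rz": 0},
  ],
)

```text
clock: 19.58
ee_pos: [563.7, -203.0, 3.1]
tool_rot: [3.13, 0.266, 0.001]
wrist_force: [-2.4, -0.7, 1.7]
gripper_width: 0.1
```

```bash
python3 snap.py w16;python3 -c "
from h import *
a=robot.capture('scene')[:,:,::-1]
cv2.imwrite('pics/s14c.png',cv2.resize(a[230:370,190:330],None,fx=5.4,fy=4.2))"
```

```text
19.5833 [ 563.7 -203.     3.1] [3.1301e+00 2.6640e-01 9.0000e-04] [-0.535  0.433  1.789  0.     0.919 -0.705]
```

View pics/w16.png

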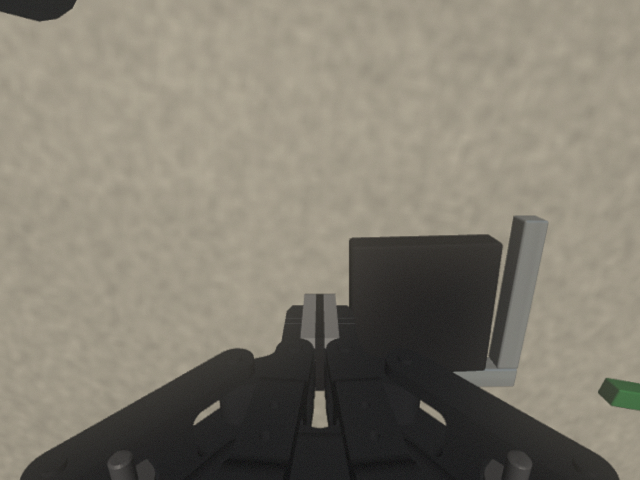

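View pics/s14c.png

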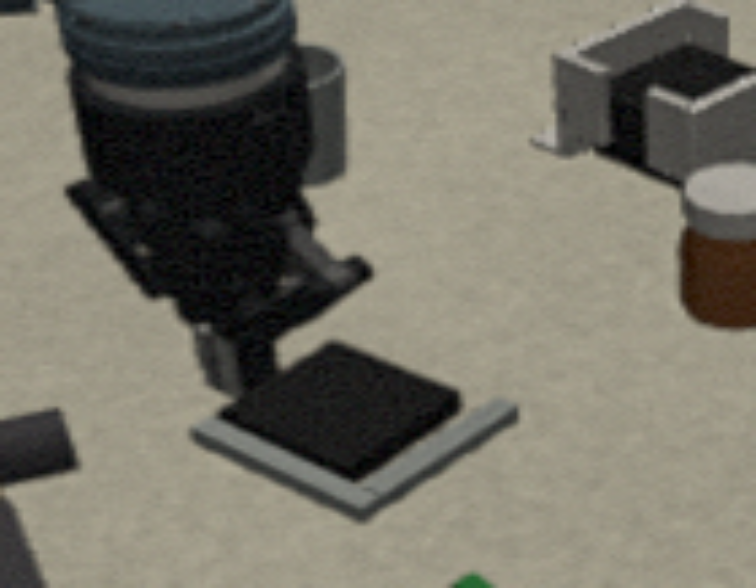

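arm_command(
  increments=[
    {"dx": 2,"dy": 0.3,"dz": 0,"rx": 0,"ry": 0,"rz": 0},
    {"dx": 4,"dy": 0.7,"dz": 0,"rx": 0,"ry": 0,"rz": 0},
    {"dx": 5,"dy": 0.9,"dz": 0,"rx": 0,"ry": 0,"rz": 0},
    {"dx": 6,"dy": 1,"dz": 0,"rx": 0,"ry": 0,"rz": 0},
    {"dx": 6,"dy": 1,"dz": 0,"rx": 0,"ry": 0,"rz": 0},
  ],
)

```text
clock: 20.1
ee_pos: [569.4, -201.9, 3.0]
tool_rot: [-3.13, -0.266, -0.0]
wrist_force: [-1.7, 0.0, 1.5]
gripper_width: 0.0
```

arm_command(
  increments=[
    {"dx": 1,"dy": 0.2,"dz": 0,"rx": 0,"ry": 0,"rz": 0},
    {"dx": 2,"dy": 0.3,"dz": 0,"rx": 0,"ry": 0,"rz": 0},
    {"dx": 2,"dy": 0.3,"dz": 0,"rx": 0,"ry": 0,"rz": 0},
  ],
)

```text
clock: 20.35
ee_pos: [570.7, -201.6, 2.9]
tool_rot: [-3.13, -0.267, 0.003]
wrist_force: [-5.2, -0.5, 3.6]
gripper_width: -0.1
```

arm_command(
  increments=[
    {"dx": 1,"dy": 0.2,"dz": 0,"rx": 0,"ry": 0,"rz": 0},
    {"dx": 1.5,"dy": 0.3,"dz": 0,"rx": 0,"ry": 0,"rz": 0},
    {"dx": 1.5,"dy": 0.3,"dz": 0,"rx": 0,"ry": 0,"rz": 0},
  ],
)

```text
clock: 20.6
ee_pos: [571.0, -201.5, 2.8]
tool_rot: [-3.129, -0.267, 0.007]
wrist_force: [-10.0, -1.4, 7.6]
gripper_width: 0.3
```

```bash
python3 snap.py w17;python3 -c "
from h import *
a=robot.capture('scene')[:,:,::-1]
cv2.imwrite('pics/s15c.png',cv2.resize(a[230:370,190:330],None,fx=5.4,fy=4.2))"
```

```text
20.6 [ 571.  -201.5    2.8] [-3.1293 -0.2674  0.0075] [-0.525  0.447  1.769 -0.003  0.93  -0.694]
```

View pics/w17.png

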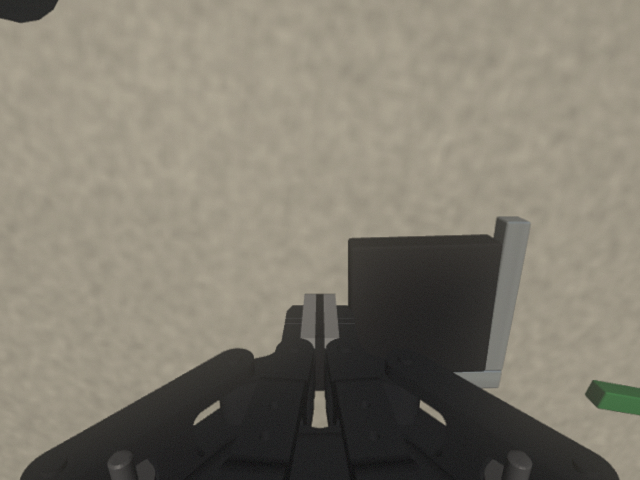

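View pics/s15c.png

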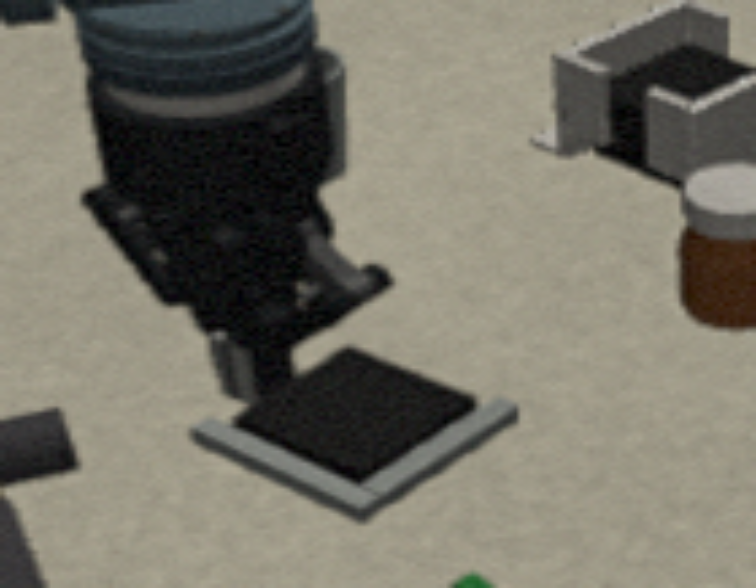

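arm_command(
  increments=[
    {"dx": -6,"dy": -1,"dz": 0,"rx": 0,"ry": 0,"rz": 0},
    {"dx": -14,"dy": -2.4,"dz": 0,"rx": 0,"ry": 0,"rz": 0},
    {"dx": -14,"dy": -2.4,"dz": 30,"rx": 0,"ry": 0,"rz": 0},
    {"dx": -14,"dy": -2.4,"dz": 65,"rx": 0,"ry": 0,"rz": 0},
    {"dx": 0,"dy": 30,"dz": 75,"rx": 0,"ry": 0,"rz": 0},
    {"dx": 20,"dy": 60,"dz": 75,"rx": 0,"ry": 0,"rz": 0},
    {"dx": 29,"dy": 70,"dz": 75,"rx": 0,"ry": 0,"rz": 0},
    {"dx": 29,"dy": 70,"dz": 75,"rx": 0,"ry": 0,"rz": 0},
    {"dx": 29,"dy": 70,"dz": 75,"rx": 0,"ry": 0,"rz": 0},
  ],
)

```text
clock: 21.45
ee_pos: [601.4, -131.0, 77.3]
tool_rot: [-3.13, -0.269, 0.001]
wrist_force: [-1.1, -0.3, 0.1]
gripper_width: -0.2
```

arm_command(
  increments=[
    {"dx": 0,"dy": 0,"dz": 0,"rx": 0,"ry": 0,"rz": 0},
    {"dx": 0,"dy": 0,"dz": 0,"rx": 0,"ry": 0,"rz": 0},
    {"dx": 0,"dy": 0,"dz": 0,"rx": 0,"ry": 0,"rz": 0},
  ],
  fingers=20,
)

```text
clock: 21.7
ee_pos: [601.0, -132.3, 77.5]
tool_rot: [-3.13, -0.264, 0.001]
wrist_force: [-0.1, -0.3, 0.5]
gripper_width: 20.1
```

```bash
python3 snap.py w18;python3 -c "
from h import *
a=robot.capture('scene')[:,:,::-1]
cv2.imwrite('pics/s16c.png',cv2.resize(a[230:370,190:330],None,fx=5.4,fy=4.2))"
```

```text
21.7 [ 601.  -132.3   77.5] [-3.1302e+00 -2.6410e-01  1.3000e-03] [-0.401  0.345  1.738 -0.     1.059 -0.569]
```

View pics/w18.png

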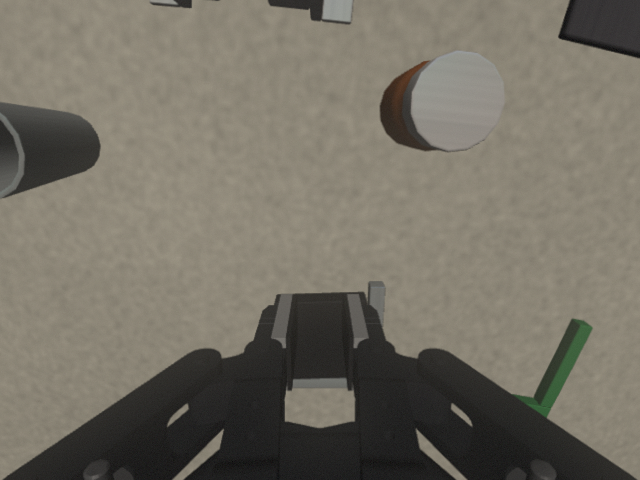

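View pics/s16c.png

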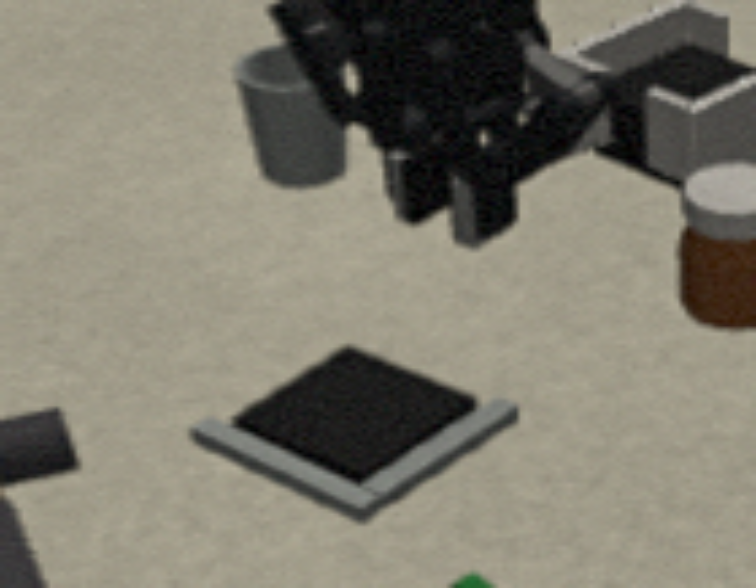

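arm_command(
  increments=[
    {"dx": 0,"dy": 0,"dz": -35,"rx": 0,"ry": 0,"rz": 0},
    {"dx": 0,"dy": 0,"dz": -65,"rx": 0,"ry": 0,"rz": 0},
    {"dx": 0,"dy": 0,"dz": -74,"rx": 0,"ry": 0,"rz": 0},
    {"dx": 0,"dy": 0,"dz": -74,"rx": 0,"ry": 0,"rz": 0},
    {"dx": 0.9,"dy": -5,"dz": -74,"rx": 0,"ry": 0,"rz": 0},
    {"dx": 1.6,"dy": -9,"dz": -74,"rx": 0,"ry": 0,"rz": 0},
    {"dx": 2.1,"dy": -12,"dz": -74,"rx": 0,"ry": 0,"rz": 0},
    {"dx": 2.6,"dy": -15,"dz": -74,"rx": 0,"ry": 0,"rz": 0},
    {"dx": 2.6,"dy": -15,"dz": -74,"rx": 0,"ry": 0,"rz": 0},
  ],
)

```text
clock: 22.55
ee_pos: [604.8, -147.4, 4.6]
tool_rot: [3.13, 0.265, 0.002]
wrist_force: [0.6, 0.4, 0.4]
gripper_width: 19.9
```

arm_command(
  increments=[
    {"dx": 0.2,"dy": -1,"dz": 0,"rx": 0,"ry": 0,"rz": 0},
    {"dx": 0.4,"dy": -2,"dz": 0,"rx": 0,"ry": 0,"rz": 0},
    {"dx": 0.4,"dy": -2,"dz": 0,"rx": 0,"ry": 0,"rz": 0},
  ],
)

```text
clock: 22.8
ee_pos: [604.7, -148.4, 4.0]
tool_rot: [-3.13, -0.266, -0.0]
wrist_force: [-0.4, -0.2, 0.5]
gripper_width: 20.0
```

arm_command(
  increments=[
    {"dx": 0.2,"dy": -1,"dz": 0,"rx": 0,"ry": 0,"rz": 0},
    {"dx": 0.4,"dy": -2,"dz": 0,"rx": 0,"ry": 0,"rz": 0},
    {"dx": 0.4,"dy": -2,"dz": 0,"rx": 0,"ry": 0,"rz": 0},
  ],
)

```text
clock: 23.05
ee_pos: [605.5, -149.6, 4.0]
tool_rot: [-3.129, -0.266, -0.001]
wrist_force: [1.1, 3.6, 1.1]
gripper_width: 19.9
```

Contact is starting. I'll press in a little more.

arm_command(
  increments=[
    {"dx": 0.2,"dy": -1,"dz": 0,"rx": 0,"ry": 0,"rz": 0},
    {"dx": 0.4,"dy": -2,"dz": 0,"rx": 0,"ry": 0,"rz": 0},
    {"dx": 0.4,"dy": -2,"dz": 0,"rx": 0,"ry": 0,"rz": 0},
  ],
)

```text
clock: 23.3
ee_pos: [605.8, -149.9, 4.0]
tool_rot: [-3.126, -0.266, -0.001]
wrist_force: [2.8, 11.1, 2.7]
gripper_width: 20.1
```

arm_command(
  increments=[
    {"dx": 0.2,"dy": -1,"dz": 0,"rx": 0,"ry": 0,"rz": 0},
    {"dx": 0.2,"dy": -1,"dz": 0,"rx": 0,"ry": 0,"rz": 0},
  ],
)

```text
clock: 23.47
ee_pos: [605.8, -150.0, 4.0]
tool_rot: [-3.125, -0.265, 0.0]
wrist_force: [2.2, 14.8, 3.5]
gripper_width: 19.6
```

```bash
python3 snap.py w19;python3 -c "
from h import *
a=robot.capture('scene')[:,:,::-1]
cv2.imwrite('pics/s17c.png',cv2.resize(a[230:370,190:330],None,fx=5.4,fy=4.2))"
```

```text
23.4667 [ 605.8 -150.     4. ] [-3.1245e+00 -2.6540e-01  3.0000e-04] [-0.426  0.478  1.721  0.006  0.945 -0.599]
```

View pics/w19.png

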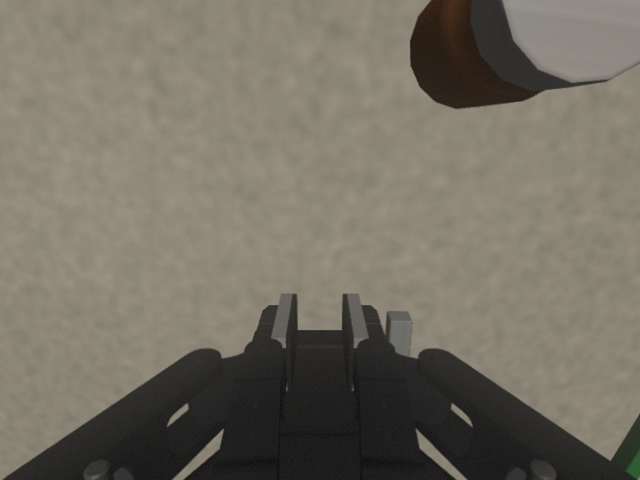

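View pics/s17c.png

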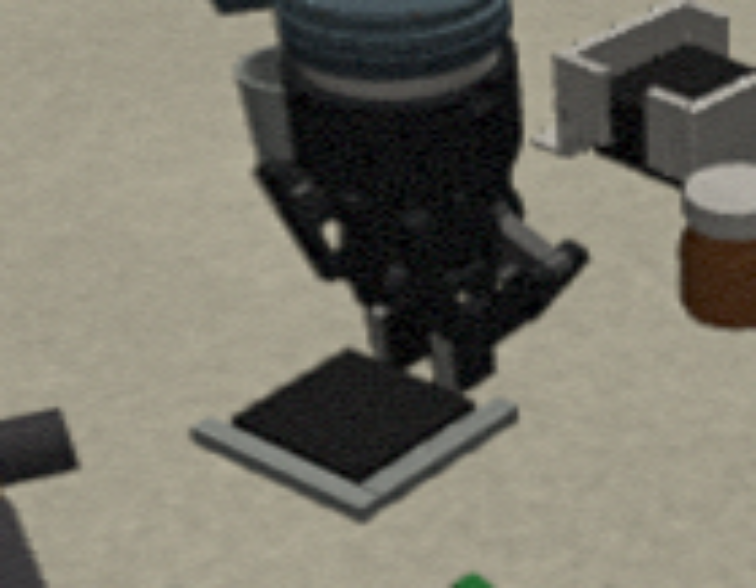

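arm_command(
  increments=[
    {"dx": -0.9,"dy": 5,"dz": 0,"rx": 0,"ry": 0,"rz": 0},
    {"dx": -2,"dy": 12,"dz": 0,"rx": 0,"ry": 0,"rz": 0},
    {"dx": -2,"dy": 14,"dz": 30,"rx": 0,"ry": 0,"rz": 0},
    {"dx": -2,"dy": 14,"dz": 70,"rx": 0,"ry": 0,"rz": 0},
    {"dx": -2,"dy": 5,"dz": 110,"rx": 0,"ry": 0,"rz": 0},
    {"dx": -5,"dy": -25,"dz": 135,"rx": 0,"ry": 0,"rz": 0},
    {"dx": -5,"dy": -60,"dz": 150,"rx": 0,"ry": 0,"rz": 0},
    {"dx": -5,"dy": -95,"dz": 155,"rx": 0,"ry": 0,"rz": 0},
    {"dx": -5,"dy": -105,"dz": 155,"rx": 0,"ry": 0,"rz": 0},
    {"dx": -5,"dy": -105,"dz": 155,"rx": 0,"ry": 0,"rz": 0},
    {"dx": -5,"dy": -105,"dz": 155,"rx": 0,"ry": 0,"rz": 0},
  ],
)

```text
clock: 24.48
ee_pos: [600.0, -258.1, 157.9]
tool_rot: [-3.129, -0.265, 0.003]
wrist_force: [-0.2, 0.1, -0.6]
gripper_width: 20.0
```

```bash
python3 snap.py w20;python3 -c "
import cv2
a=cv2.imread('pics/w20.png');cv2.imwrite('pics/w20c.png',cv2.convertScaleAbs(cv2.resize(a[60:210,240:430],None,fx=4.2,fy=4,interpolation=2),alpha=1.6))"
```

```text
24.4833 [ 600.  -258.1  157.9] [-3.1291e+00 -2.6470e-01  2.5000e-03] [-0.579  0.323  1.602  0.     1.219 -0.748]
```

View pics/w20.png

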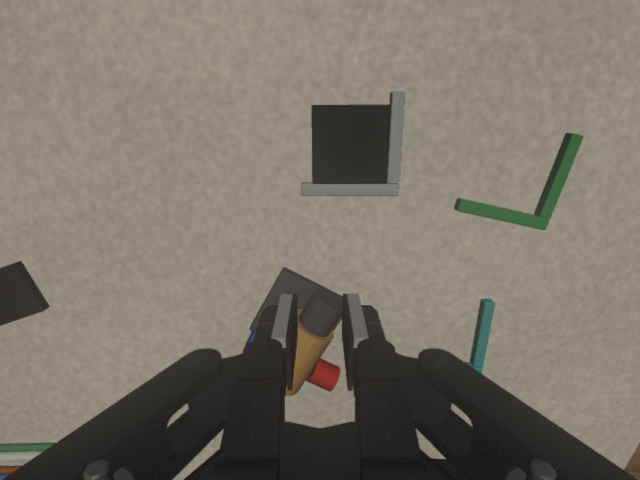

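View pics/w20c.png

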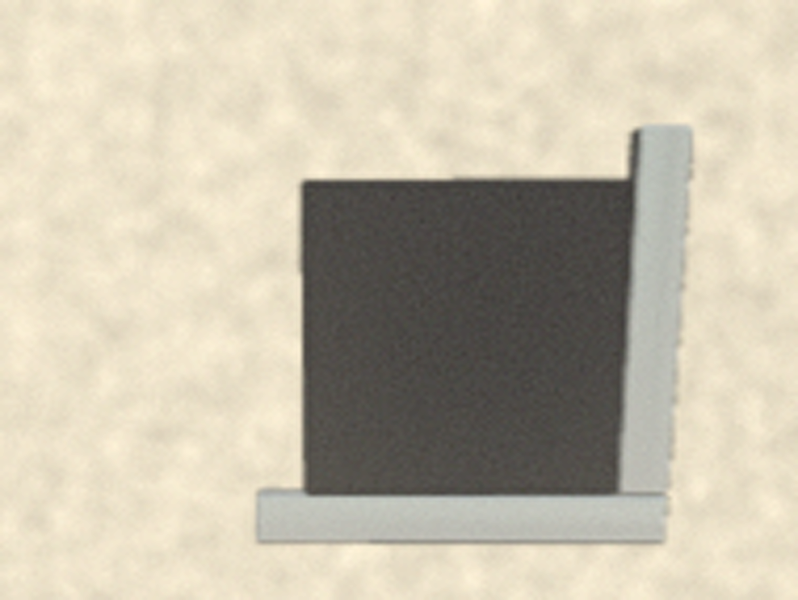

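w20 shows the pad flush with both fences, with edges at (312–390, 105–185). The last x push could have opened a sub-millimetre gap at the side fence, so I'll give one more light press in +y.

arm_command(
  increments=[
    {"dx": -30,"dy": 25,"dz": 0,"rx": 0,"ry": 0,"rz": 0},
    {"dx": -46.5,"dy": 50,"dz": -25,"rx": 0,"ry": 0,"rz": 0},
    {"dx": -46.5,"dy": 56,"dz": -60,"rx": 0,"ry": 0,"rz": 0},
    {"dx": -46.5,"dy": 56,"dz": -95,"rx": 0,"ry": 0,"rz": 0},
    {"dx": -46.5,"dy": 56,"dz": -130,"rx": 0,"ry": 0,"rz": 0},
    {"dx": -46.5,"dy": 56,"dz": -150,"rx": 0,"ry": 0,"rz": 0},
    {"dx": -46.5,"dy": 56,"dz": -154,"rx": 0,"ry": 0,"rz": 0},
    {"dx": -46.5,"dy": 56,"dz": -154,"rx": 0,"ry": 0,"rz": 0},
    {"dx": -46.5,"dy": 56,"dz": -154,"rx": 0,"ry": 0,"rz": 0},
  ],
  fingers=0,
)

```text
clock: 25.28
ee_pos: [554.9, -201.8, 5.8]
tool_rot: [3.13, 0.268, 0.001]
wrist_force: [-0.2, 0.1, 0.4]
gripper_width: 0.1
```

arm_command(
  increments=[
    {"dx": 5,"dy": 0.9,"dz": 0,"rx": 0,"ry": 0,"rz": 0},
    {"dx": 10,"dy": 1.7,"dz": 0,"rx": 0,"ry": 0,"rz": 0},
    {"dx": 13,"dy": 2.2,"dz": 0,"rx": 0,"ry": 0,"rz": 0},
    {"dx": 15,"dy": 2.6,"dz": 0,"rx": 0,"ry": 0,"rz": 0},
    {"dx": 15,"dy": 2.6,"dz": 0,"rx": 0,"ry": 0,"rz": 0},
    {"dx": 15,"dy": 2.6,"dz": 0,"rx": 0,"ry": 0,"rz": 0},
  ],
)

```text
clock: 25.78
ee_pos: [569.5, -199.8, 5.2]
tool_rot: [3.13, 0.267, 0.0]
wrist_force: [0.4, -0.0, 0.6]
gripper_width: 0.1
```

arm_command(
  increments=[
    {"dx": 1,"dy": 0.2,"dz": 0,"rx": 0,"ry": 0,"rz": 0},
    {"dx": 2,"dy": 0.3,"dz": 0,"rx": 0,"ry": 0,"rz": 0},
    {"dx": 2,"dy": 0.3,"dz": 0,"rx": 0,"ry": 0,"rz": 0},
  ],
)

```text
clock: 26.03
ee_pos: [571.1, -199.5, 4.8]
tool_rot: [-3.13, -0.266, 0.001]
wrist_force: [-0.1, 0.0, -1.2]
gripper_width: 0.2
```

arm_command(
  increments=[
    {"dx": 1,"dy": 0.2,"dz": 0,"rx": 0,"ry": 0,"rz": 0},
    {"dx": 1.5,"dy": 0.3,"dz": 0,"rx": 0,"ry": 0,"rz": 0},
    {"dx": 1.5,"dy": 0.3,"dz": 0,"rx": 0,"ry": 0,"rz": 0},
  ],
)

```text
clock: 26.28
ee_pos: [571.8, -199.1, 4.7]
tool_rot: [-3.13, -0.267, 0.004]
wrist_force: [-4.2, -0.4, 2.5]
gripper_width: -0.1
```

arm_command(
  increments=[
    {"dx": 1,"dy": 0.2,"dz": 0,"rx": 0,"ry": 0,"rz": 0},
    {"dx": 1,"dy": 0.2,"dz": 0,"rx": 0,"ry": 0,"rz": 0},
  ],
)

```text
clock: 26.45
ee_pos: [572.0, -199.0, 4.7]
tool_rot: [-3.129, -0.267, 0.008]
wrist_force: [-9.0, -1.5, 4.0]
gripper_width: -0.3
```

arm_command(
  increments=[
    {"dx": -6,"dy": -1,"dz": 0,"rx": 0,"ry": 0,"rz": 0},
    {"dx": -16,"dy": -2.7,"dz": 0,"rx": 0,"ry": 0,"rz": 0},
    {"dx": -18,"dy": -3,"dz": 30,"rx": 0,"ry": 0,"rz": 0},
    {"dx": -18,"dy": -3,"dz": 70,"rx": 0,"ry": 0,"rz": 0},
    {"dx": -18,"dy": -3,"dz": 110,"rx": 0,"ry": 0,"rz": 0},
    {"dx": -18,"dy": -10,"dz": 145,"rx": 0,"ry": 0,"rz": 0},
    {"dx": -5,"dy": -40,"dz": 155,"rx": 0,"ry": 0,"rz": 0},
    {"dx": 25,"dy": -60,"dz": 155,"rx": 0,"ry": 0,"rz": 0},
    {"dx": 28,"dy": -60,"dz": 155,"rx": 0,"ry": 0,"rz": 0},
    {"dx": 28,"dy": -60,"dz": 155,"rx": 0,"ry": 0,"rz": 0},
    {"dx": 28,"dy": -60,"dz": 155,"rx": 0,"ry": 0,"rz": 0},
  ],
)

```text
clock: 27.37
ee_pos: [600.9, -258.5, 159.1]
tool_rot: [-3.129, -0.266, 0.002]
wrist_force: [-0.2, -0.5, -0.6]
gripper_width: -0.2
```

```bash
python3 snap.py w21;python3 -c "
from h import *
a=cv2.imread('pics/w21.png');cv2.imwrite('pics/w21c.png',cv2.convertScaleAbs(cv2.resize(a[60:210,240:430],None,fx=4.2,fy=4,interpolation=2),alpha=1.6))
cv2.imwrite('pics/s18.png',robot.capture('scene')[:,:,::-1])"
```

```text
27.3667 [ 600.9 -258.5  159.1] [-3.1291e+00 -2.6620e-01  1.8000e-03] [-0.579  0.324  1.599  0.     1.221 -0.749]
```

View pics/w21c.png

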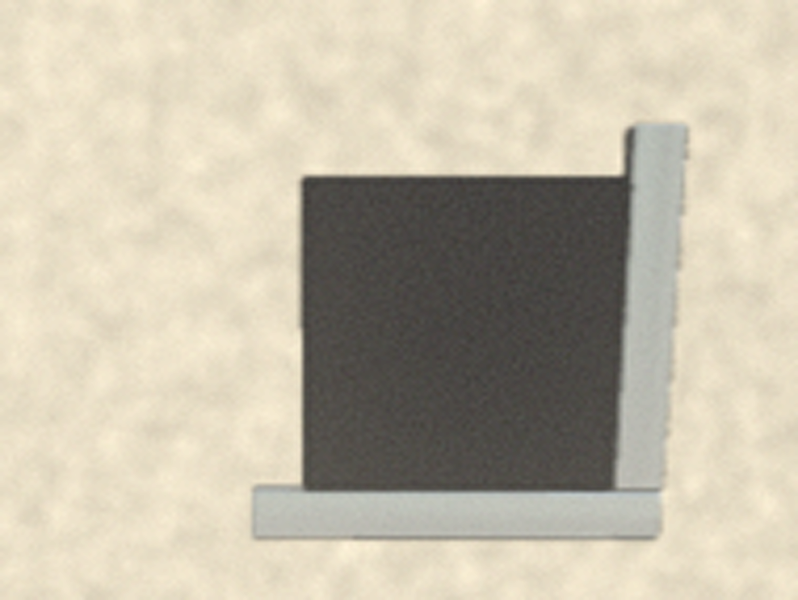

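View pics/s18.png

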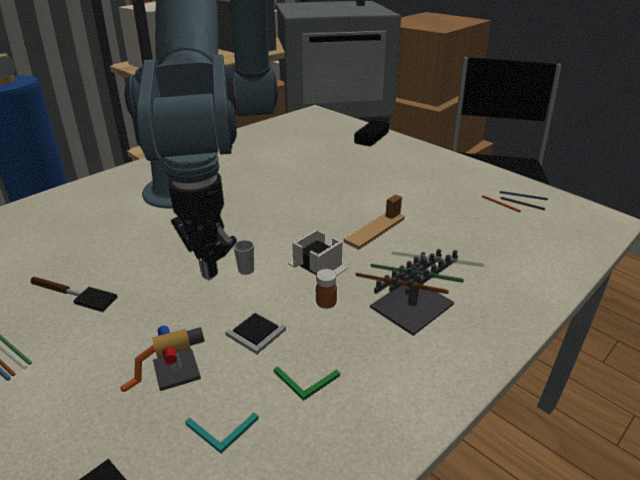

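w21 and the scene view show pad1 square in the steel stop, touching both fences. The blade lies clear of the magazine at (345–405, 197–247), and the jar and tin are at the same pixels as at the start. I'm handing in.

```bash
python3 -c "
from station import robot
print(robot.sign_off())"
```

```text
the job is handed in; nothing more can be done
None
```

The job is done and handed in at about 27.5 s of the 72 s allowed; `sign_off` gives no verdict, so the result below rests on my own checks.

**What I did:**
1. I gripped the blade by its handle and lined it up with the magazine.
2. I pushed the bottom pad out, drew the blade fully back so the stack dropped, and left the blade lying behind the magazine.
3. I gripped the pad lightly and slid it along the bench to the steel stop.
4. I pressed it against the front fence, then the side fence, then each once more.

**What my last checks showed:**
- **Pad:** the last overhead picture shows it flat and square, with no visible gap at either fence. The final presses met firm resistance, about 15 N at the front fence and 9 N at the side fence.
- **Everything else:** the blade is clear of the magazine, and the jar and tin show no movement in the scene camera.
- **Forces:** no wrist force reading I took exceeded about 15 N. I read it only at the end of each move.

**What disagreed or went off slightly:**
- Repeat position measurements differed by 1–3 mm.
- The pad turned by about 1° during the first side push; the press against the front fence squared it again.

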